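# Level, shut and pin down a dispatch case

## Robot

A 6-joint arm with a two-finger parallel gripper is mounted at the origin on the work surface. World frame = base frame: x ahead of the robot, y to its left, z up, the work surface at z = 0. Lengths are in mm, angles in rad, forces in N, time in s.
With the tool pointing down it reaches from about 350 to 975 mm from the base axis. Payload 7.1 kg.
Tool frame: the origin (TCP) lies at the very end of the fingers, on their centre line; the grasp point (between the pads) lies 19 mm behind it; z points along the fingers, y is the line along which they close (so a half turn about z gives the same grasp; the last joint's range is limited). The gripper opens to 88 mm and grips with 3 to 60 N. Pads are 20 mm wide; open, the fingers measure 115 mm over their backs; the gripper's body (75 mm by 178 mm) begins 61 mm behind the grasp point.
Start: joints at [-1.241, 0.423, 1.63, -0, 1.089, -0.019], TCP at [213.623, -587.341, 222.675] pointing down, gripper open.
Joint ranges: [-3, 3], [-0.9, 2.11], [0.09, 2.58], [-1.31, 4.45], [0.11, 2.69], [-2.54, 2.54]. Speed limits (rad/s): [2.39, 2.39, 3.01, 3.14, 3.14, 3.14].

## Interface

Orientations are given as a rotation vector (axis times angle).
In Python, from workcell import ctrl, optics gives the robot as it stands.
- The arm moves only by the shell command python3 -m jog 'ROWS'. ROWS is JSON, a list of rows, each a list of 7 numbers: the shift along the tool's x, y, z in units of 40 mm (1.0 is 40 mm), then the turn, a rotation vector about the tool's x, y, z in units of 6 degrees (1.0 is 6 degrees), then the opening, from 0 (shut) to 1 (fully open). A call has 1 to 20 rows; each row shifts and turns the commanded pose from where the row before left it, along the tool's axes as they then stand; what a row does not reach is not made up. A row lasts 1/10 s, in which the tool goes at most 50 mm and 8.59 degrees, less where a joint would pass 70% of its speed; a pose out of reach is approached as far as the arm can. A call is refused whole if a number of a shift passes 1 or a number of a turn 1, either way. A call with a gripper value outside its range is refused whole. The fingers move at their own pace and stop on an object; the grip force is fixed at half the most. Time passes only in rows, so rows that do not move let the fingers close. It gives the time, the measured TCP pose, the force, the opening and the grip force at its end, in the units of the state.
- ctrl.get_obs(): the state, without advancing time (a new reading comes with each control period).
- optics.get_image(name): name is "scene" or "side" or "wrist"; returns the picture (400x640x3 uint8, red, green, blue); there is no depth.
- optics.camera_model(name): a dict with "fov_y" (degrees; the focal length in pixels is half the picture's height over the tangent of half this angle, whatever the lens; pixels are square), "cx", "cy" (the principal point, pixels), "k1" (the pictures are not rectified: a ray, as slopes to the right and down, at radius r is drawn at 1 + k1 r^2 times it, then the intrinsics apply), "view" (4x4, takes a point from world to camera coordinates); the wrist camera has in their place "hand_eye" (4x4, takes a point from camera to tool coordinates, whose origin is the TCP and whose axes are the flange's). Camera axes: x right, y up, looking along -z (the intrinsics and any distortion apply to the point x, -y, -z); pixel columns grow to the right and rows downward; lengths in mm; the calibration is good to about 2 mm. A picture is of the moment at which its call begins: read the wrist's pose just before it. camera_model takes no time and is no camera call.
- ctrl.close_job(): hands the job in; it is judged then, once.
Trained networks look in the newest picture that a camera, given by its name, has taken for a name from the list of things; names that differ only in an ending like _2 or _b are one class to them, and where a whole thing is asked for, a point or a joint stands for the part that bears it (a point fixed in the world has none). Each returns a list of dicts, best first, with "conf" (0 to 1); they miss things now and then, are a little off and sometimes report something else, mostly with a low value. They report only what shows in the picture. A call takes as long as a camera call.
- optics.masks_of(target, camera): "pixels" (400x640 bool, what is visible of it) and "extent" ([centre column, centre row, width, height] in pixels, round what is visible of it).
The state is a dict: "t": time; "qpos": joint angles; "qvel": joint speeds; "joint_torque": joint torques, N m; "ee_pos": TCP position; "orientation": TCP orientation; "ft_force": force on the tool from outside, world axes, zero at the start; "moment": the same for the moment, N m; "width": finger opening in mm; "grasp_force": force on a finger pad.
Only numpy, scipy, OpenCV 4.12 (cv2) and the standard library are available. Lean on these libraries where they do the work, as an engineer would, in place of code of your own. Each camera call takes 0.05 s, during which the arm holds its last target. There are 200 camera calls.

## Task

Get the dispatch case ready to send: spread the heaped cartons over the floor of the case in one even layer, none on top of another and about 2 cm of clear space between neighbours, then shut the lid and turn both yellow turnbuttons square across its edge. After that, knock both red lock pins fully home with the mallet (never press them with the gripper), and lay the mallet back down with its head on the cork mat. Leave the other things on the desk alone.

Things in the scene. Friction and masses are not known exactly. Their poses are not given: they have to be found in the camera images.
- case: fixed blue open case with hinged clear lid. Origin: centre of its underside, z up; +x to the hinge side, -x to the latch side, y along the hinge. Outside 220 (x) by 260 (y) mm, rim 62 mm above the desk, walls 5 mm, inner floor 6 mm above the desk. Outside the latch wall (x -110 to -210, y +-130 mm) a ledge 55 mm high carries turnbuttons and lock pins
- lid (a joint): lid angle, rad: 0 shut flat on the rim, pi/2 upright, 2.05 fully back. A stiff hinge: it stays where it is left (takes about 4 N at its edge). Lid: 223 mm from hinge to free edge, 260 mm wide, 8 mm thick, clear pane in a blue frame; shut, its top is 70.5 mm above the desk. The hinge line is at case x +110 mm, 62 mm above the desk (at the underside of the shut lid)
- turn_a (a joint): angle of yellow turnbutton a, rad: 0 = bar lies along the latch wall pointing to case -y (towards the other turnbutton), 1.57 = bar points to case +x, across the lid's edge. Turns freely by hand about a vertical axis (range 0 to 1.6) and stays where left; a sideways push of about 2 N on the bar turns it
- turn_a_pivot (a point): on the pivot axis of turnbutton a, at the top of its bar, 87 mm above the desk, at case x -132, y +100 mm. The bar is 16 mm wide, 14 mm thick (underside 73 mm above the desk), and reaches 60 mm from the pivot (12 mm behind it)
- pin_a (a joint): how far lock pin a is down, m: 0 = fully up, 0.024 = fully home. Sprung and stiff: needs 6 to 9 N downwards, stays where it is driven
- pin_a_top (a point): centre of the top of the red cap (32 mm across, 10 mm thick) of lock pin a, on the ledge at case x -185, y +100 mm; cap top 103 mm above the desk when up, 79 mm when home
- turn_b (a joint): angle of yellow turnbutton b, rad: 0 = bar lies along the latch wall pointing to case +y (towards the other turnbutton), 1.57 = bar points to case +x, across the lid's edge. Turns freely by hand about a vertical axis (range 0 to 1.6) and stays where left; a sideways push of about 2 N on the bar turns it
- turn_b_pivot (a point): on the pivot axis of turnbutton b, at the top of its bar, 87 mm above the desk, at case x -132, y -100 mm. The bar is 16 mm wide, 14 mm thick (underside 73 mm above the desk), and reaches 60 mm from the pivot (12 mm behind it)
- pin_b (a joint): how far lock pin b is down, m: 0 = fully up, 0.024 = fully home. Sprung and stiff: needs 6 to 9 N downwards, stays where it is driven
- pin_b_top (a point): centre of the top of the red cap (32 mm across, 10 mm thick) of lock pin b, on the ledge at case x -185, y -100 mm; cap top 103 mm above the desk when up, 79 mm when home
- carton_1: small sample carton, 48 x 48 x 40 mm (z height), 60 g, cardboard with a red band. Origin: its centre; z up when it stands as at the start
- carton_2: small sample carton, 48 x 48 x 40 mm (z height), 60 g, cardboard with a blue band. Origin: its centre; z up when it stands as at the start
- carton_3: small sample carton, 48 x 48 x 40 mm (z height), 60 g, cardboard with a green band. Origin: its centre; z up when it stands as at the start
- carton_4: small sample carton, 48 x 48 x 40 mm (z height), 60 g, cardboard with a orange band. Origin: its centre; z up when it stands as at the start; absent in some runs
- carton_5: small sample carton, 48 x 48 x 40 mm (z height), 60 g, cardboard with a white band. Origin: its centre; z up when it stands as at the start; absent in some runs
- carton_6: small sample carton, 48 x 48 x 40 mm (z height), 60 g, cardboard with a yellow band. Origin: its centre; z up when it stands as at the start; absent in some runs
- mallet: square rubber mallet. Origin: centre of the head; head 60 (x) x 56 x 56 mm; any long side of the head will do for striking. Handle along -x, wood, 22 x 22 mm square, from 30 to 190 mm behind the origin; 0.42 kg, balance point about 33 mm behind the origin
- mat: fixed cork mat on the desk, 250 (x) x 140 (y) x 4 mm; origin: centre of its underside. The mallet starts on it
- tape_roll: roll of brown parcel tape, 90 mm across, 48 mm high; origin: centre of its underside. Not part of the job: leave it where it is
- mug: white mug, 80 mm across, 90 mm high; origin: centre of its underside. Not part of the job: leave it where it is
- pen_cup: black pen cup with pens, 74 mm across, 145 mm high; origin: centre of its underside. Not part of the job: leave it where it is
- stapler: red stapler, 140 x 36 x 46 mm; origin: centre of its underside. Not part of the job: leave it where it is
- hole_punch: grey hole punch, 110 x 100 x 58 mm; origin: centre of its underside. Not part of the job: leave it where it is
- tissue_box: blue tissue box, 120 x 230 x 70 mm; origin: centre of its underside. Not part of the job: leave it where it is

How it is judged (in metres and radians):
On the way, in this order (a step that is already met when the one before it is completed fails the run):
1. all cartons lie on the case's floor in one layer, apart from one another (x of carton_1 in the frame of case between -0.105 and 0.105 m and y of carton_1 in the frame of case between -0.125 and 0.125 m and z of each of carton_1, carton_2, carton_3, carton_4, carton_5, carton_6 in the frame of case below 0.036 m and horizontal distance between carton_1 and carton_2 above 0.062 m and horizontal distance between each of carton_1, carton_2 and carton_3 above 0.062 m and horizontal distance between each of carton_1, carton_2, carton_3 and carton_4 above 0.062 m and horizontal distance between each of carton_1, carton_2, carton_3, carton_4 and carton_5 above 0.062 m and horizontal distance between each of carton_1, carton_2, carton_3, carton_4, carton_5 and carton_6 above 0.062 m and x of carton_2 in the frame of case between -0.105 and 0.105 m and y of carton_2 in the frame of case between -0.125 and 0.125 m and x of carton_3 in the frame of case between -0.105 and 0.105 m and y of carton_3 in the frame of case between -0.125 and 0.125 m and x of carton_4 in the frame of case between -0.105 and 0.105 m and y of carton_4 in the frame of case between -0.125 and 0.125 m and x of carton_5 in the frame of case between -0.105 and 0.105 m and y of carton_5 in the frame of case between -0.125 and 0.125 m and x of carton_6 in the frame of case between -0.105 and 0.105 m and y of carton_6 in the frame of case between -0.125 and 0.125 m), for 0.2 s.
2. the lid is shut (value of joint lid below 0.06 rad), for 0.2 s.
3. both turnbuttons are turned across the lid (value of joint each of turn_a, turn_b above 1.35 rad), for 0.2 s.
4. both lock pins are driven home (value of joint each of pin_a, pin_b above 0.02 m), for 0.2 s.
At the end, for the whole second after the job is handed in: cartons on the case floor (centre under 36 mm high), centres over 62 mm apart; lid within 0.06 rad of shut; turnbuttons past 1.35 rad; pins over 20 of 24 mm down; mallet flat and still, head centre over the cork mat (10 mm past its border at most) (all of step 1 and all of step 3 and all of step 4 and value of joint lid below 0.06 rad and x of mallet in the frame of mat between -0.135 and 0.135 m and y of mallet in the frame of mat between -0.08 and 0.08 m and z of mallet in the frame of mat below 0.042 m and angle between mallet's own x axis and vertical above 1.35 rad and linear speed of each of mallet, carton_1, carton_2, carton_3, carton_4, carton_5, carton_6 below 0.03 m/s); the robot touches nothing.
It fails at once if the gripper or arm presses a lock pin (contact force between any of the fingers, the arm and pin_a above 1.5 N or contact force between any of the fingers, the arm and pin_b above 1.5 N).
It fails at once if a lock pin is driven before its turnbutton is turned ((value of joint pin_a above 0.008 m and value of joint turn_a below 1 rad) or (value of joint pin_b above 0.008 m and value of joint turn_b below 1 rad)).
It fails at once if a turnbutton is turned while the lid stands open (value of joint lid above 0.4 rad and value of joint any of turn_a, turn_b above 0.9 rad).
It fails at once if a thing that is not part of the job is moved more than 4 cm (distance of any of tape_roll, mug, pen_cup, stapler, hole_punch, tissue_box from where it was at the start of the episode above 0.04 m).
Of carton_4, carton_5, carton_6 only 1 to 3 are there at a start; the rules pass over those that are not, and their reading is None.
At some moment in a run one of mallet may be knocked a few centimetres aside while the robot is not near it.
Once in a run the grip may slacken for a moment while it holds something.
It also fails if it takes over 210 s, if anything falls off the work surface, if the arm or the gripper's body presses on something with over 40 N, if the wrist force passes 120 N, or if a joint passes its speed limit or range.

## Working session

There is one attempt and no reset: what is moved stays moved. The work goes in short steps, Python scripts to look and compute and a shell command to move; the robot and the scene stay as the last step left them, time stands still between calls to the robot, and variables do not carry over. Pictures are saved under pics/ and viewed, at most 14 in all, crops included, and the job is handed in when it is done.

```bash
ls; mkdir -p pics; python3 - <<'E'
from workcell import ctrl, optics
import cv2,numpy as np
print(ctrl.get_obs())
for n in("scene","side","wrist"):
    im=optics.get_image(n); cv2.imwrite(f"pics/{n}0.png",im[:,:,::-1]); m=optics.camera_model(n); print(n,{k:(np.round(v,3).tolist()) for k,v in m.items()})
E
```

```text
pics
{'t': 0.0, 'qpos': array([-1.24099040e+00,  4.23821527e-01,  1.63068667e+00, -1.39166453e-05,
        1.08858405e+00, -1.89935352e-02]), 'qvel': array([ 2.29894735e-04,  1.06619294e-04, -1.03550550e-05,  4.09695591e-04,
       -2.26298168e-04, -1.21893793e-03]), 'joint_torque': array([ 1.84527358e-03, -5.44628799e+01, -2.73662442e+01,  6.46070600e-02,
        2.27789674e-02, -1.04720611e-04]), 'ee_pos': array([ 213.45203717, -586.83456287,  221.91505814]), 'orientation': array([-3.09247848e+00, -5.44873004e-01,  3.83542991e-04]), 'ft_force': array([ 0.18520226, -0.90415156,  0.3648853 ]), 'moment': array([-0.00899375, -0.00918921, -0.04416086]), 'grasp_force': 0.0, 'width': 87.53417909963873}
scene {'fov_y': 51.364, 'cx': 323.43, 'cy': 195.382, 'k1': -0.057, 'view': [[0.196, 0.981, -0.014, -92.249], [-0.713, 0.152, 0.684, 339.861], [0.673, -0.124, 0.729, -1548.066], [0.0, 0.0, 0.0, 1.0]]}
side {'fov_y': 51.785, 'cx': 313.892, 'cy': 196.386, 'k1': -0.036, 'view': [[-0.659, -0.752, -0.013, 386.866], [0.36, -0.33, 0.873, -268.354], [-0.661, 0.57, 0.488, -884.403], [0.0, 0.0, 0.0, 1.0]]}
wrist {'fov_y': 67.455, 'cx': 317.834, 'cy': 198.562, 'k1': 0.003, 'hand_eye': [[0.0, 0.969, 0.245, 66.77], [1.0, -0.0, 0.001, 0.308], [0.001, 0.245, -0.969, -162.09], [0.0, 0.0, 0.0, 1.0]]}
```

View pics/scene0.png

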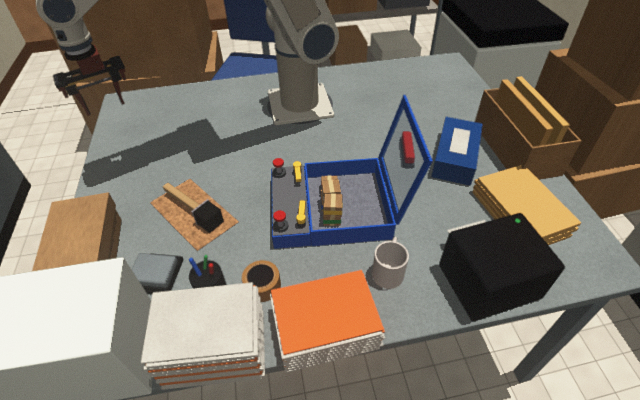

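View pics/side0.png

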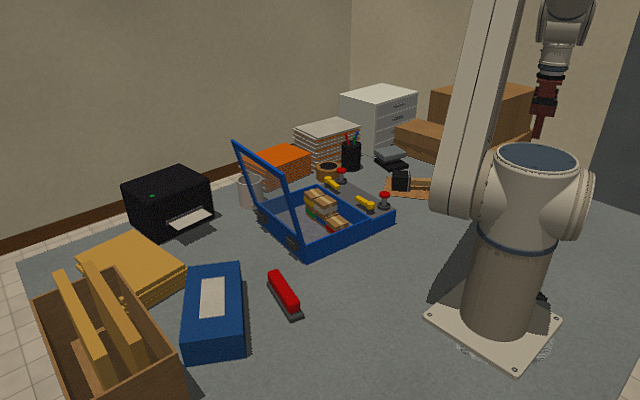

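```bash
cat > h.py <<'E'
import numpy as np, cv2
from scipy.spatial.transform import Rotation as Ro
from scipy.optimize import least_squares
from workcell import ctrl, optics
def cam(name,obs=None):
    m=optics.camera_model(name); f=200/np.tan(np.radians(m["fov_y"])/2)
    if name=="wrist":
        o=obs or ctrl.get_obs(); T=np.eye(4); T[:3,:3]=Ro.from_rotvec(o["orientation"]).as_matrix(); T[:3,3]=o["ee_pos"]
        V=np.linalg.inv(T@np.array(m["hand_eye"]))
    else: V=np.array(m["view"])
    return dict(f=f,cx=m["cx"],cy=m["cy"],k=m["k1"],V=V)
def proj(c,P):
    P=np.atleast_2d(P); Q=P@c["V"][:3,:3].T+c["V"][:3,3]; s=np.c_[Q[:,0],-Q[:,1]]/-Q[:,2:]
    s=s*(1+c["k"]*(s**2).sum(1,keepdims=True)); return s*c["f"]+[c["cx"],c["cy"]]
def ray(c,px):
    d=(np.array(px,float)-[c["cx"],c["cy"]])/c["f"]; s=d.copy()
    for _ in range(20): s=d/(1+c["k"]*(s@s))
    R=c["V"][:3,:3]; o=-R.T@c["V"][:3,3]; v=R.T@np.array([s[0],-s[1],-1]); return o,v/np.linalg.norm(v)
def onz(c,px,z): o,v=ray(c,px); return o+v*(z-o[2])/v[2]
def tri(obs):  # list of (cam,px)
    A=np.zeros((3,3)); b=np.zeros(3)
    for c,px in obs:
        o,v=ray(c,px); M=np.eye(3)-np.outer(v,v); A+=M; b+=M@o
    p=np.linalg.solve(A,b); e=[np.linalg.norm(proj(c,p)[0]-px) for c,px in obs]; return p,np.round(e,1)
def snap(name,fn=None,crop=None,scale=1):
    c=cam(name); im=optics.get_image(name)[:,:,::-1].copy()
    if fn:
        k=im if crop is None else im[crop[1]:crop[3],crop[0]:crop[2]]
        cv2.imwrite("pics/"+fn,cv2.resize(k,None,fx=scale,fy=scale,interpolation=cv2.INTER_CUBIC))
    return c,im
def yaw(): 
    x=Ro.from_rotvec(ctrl.get_obs()["orientation"]).as_matrix()[:,0]; return np.degrees(np.arctan2(x[1],x[0]))
def plan(pos,yawdeg=None,prev=None):
    """down-pointing; print turn (6deg units about tool z) and then shift (40 mm units) in tool axes after turn"""
    o=ctrl.get_obs(); R=Ro.from_rotvec(o["orientation"]).as_matrix()
    if yawdeg is not None:
        y=np.radians(yawdeg); T=np.array([[np.cos(y),np.sin(y),0],[np.sin(y),-np.cos(y),0],[0,0,-1]])
        print("turn units",np.round(Ro.from_matrix(R.T@T).as_rotvec(degrees=True)/6,2)); R=T
    p0=o["ee_pos"] if prev is None else np.array(prev)
    print("shift units",np.round(R.T@(np.array(pos)-p0)/40,3))
E
python3 - <<'E'
from h import *
cs={n:snap(n) [0] for n in("scene","side")}
for t in ["case","lid","pin_a","turn_a","carton_1","mallet","mat","tape_roll","mug","pen_cup","stapler","hole_punch","tissue_box"]:
    for n in cs:
        r=optics.masks_of(t,n)
        print(t,n,[(round(d["conf"],2),np.round(d["extent"]).astype(int).tolist(),np.round(onz(cs[n],d["extent"][:2],50)[:2]).astype(int).tolist()) for d in r[:7]])
E
```

```text
case scene [(0.57, [332, 223, 20, 9], [623, -8]), (0.55, [350, 172, 161, 154], [447, 86])]
case side [(0.86, [317, 200, 164, 128], [585, -10]), (0.23, [285, 295, 38, 56], [321, 317])]
lid scene [(0.86, [406, 161, 54, 131], [433, 261]), (0.44, [262, 281, 42, 43], [764, -204])]
lid side [(0.65, [268, 194, 76, 109], [719, 77]), (0.65, [332, 185, 16, 12], [626, -115])]
pin_a scene [(0.46, [278, 169, 10, 15], [389, -119]), (0.35, [350, 173, 160, 151], [450, 85])]
pin_a side [(0.66, [384, 197, 14, 14], [457, -173]), (0.43, [343, 174, 6, 12], [661, -196])]
turn_a scene [(0.7, [300, 211, 9, 24], [565, -82])]
turn_a side [(0.68, [366, 205, 14, 18], [462, -98]), (0.43, [332, 182, 17, 16], [639, -124])]
carton_1 scene [(0.87, [332, 205, 20, 26], [561, 6]), (0.63, [330, 178, 24, 7], [459, 23]), (0.63, [331, 222, 23, 8], [621, -9]), (0.54, [332, 190, 15, 19], [507, 17])]
carton_1 side [(0.74, [316, 201, 18, 24], [581, -4]), (0.69, [336, 225, 24, 19], [447, 43]), (0.67, [324, 206, 24, 26], [542, 0]), (0.43, [311, 215, 8, 17], [532, 59])]
mallet scene [(0.91, [194, 210, 64, 49], [502, -365])]
malle
[... 399 characters left out ...]
 25, 20], [704, -175]), (0.27, [214, 316, 71, 105], [368, 463])]
mug scene [(0.84, [390, 265, 40, 47], [781, 102]), (0.31, [193, 207, 59, 51], [492, -368])]
mug side [(0.8, [245, 192, 20, 28], [774, 126])]
pen_cup scene [(0.77, [207, 274, 37, 35], [717, -333])]
pen_cup side [(0.9, [353, 154, 16, 35], [754, -341]), (0.42, [329, 172, 25, 22], [699, -169]), (0.27, [331, 184, 11, 14], [629, -112])]
stapler scene []
stapler side [(0.62, [286, 294, 39, 55], [320, 313])]
hole_punch scene [(0.97, [158, 274, 50, 40], [694, -449])]
hole_punch side [(0.57, [390, 158, 35, 25], [633, -416])]
tissue_box scene [(0.63, [456, 152, 50, 72], [427, 427])]
tissue_box side [(0.8, [213, 315, 72, 100], [372, 464])]
```

```bash
python3 - <<'E'
from h import *
o=ctrl.get_obs(); plan([480,10,460],90)
E
```

```text
turn units [ -0.    -0.   -11.67]
shift units [14.933  6.659 -5.933]
```

```bash
python3 -m jog '[[0,0,-0.5,0,0,-0.97,1],[0,0,-0.5,0,0,-0.97,1],[0,0,-0.5,0,0,-0.97,1],[0,0,-0.5,0,0,-0.97,1],[0,0,-0.5,0,0,-0.97,1],[0,0,-0.5,0,0,-0.97,1],[0,0,-0.5,0,0,-0.97,1],[0,0,-0.5,0,0,-0.97,1],[0,0,-0.5,0,0,-0.97,1],[0,0,-0.5,0,0,-0.97,1],[0,0,-0.5,0,0,-0.97,1],[0,0,-0.4,0,0,-1,1]]' && python3 -m jog '[[0.8,0.36,0,0,0,0,1],[0.8,0.36,0,0,0,0,1],[0.8,0.36,0,0,0,0,1],[0.8,0.36,0,0,0,0,1],[0.8,0.36,0,0,0,0,1],[0.8,0.36,0,0,0,0,1],[0.8,0.36,0,0,0,0,1],[0.8,0.36,0,0,0,0,1],[0.8,0.36,0,0,0,0,1],[0.8,0.36,0,0,0,0,1],[0.8,0.36,0,0,0,0,1],[0.8,0.36,0,0,0,0,1],[0.8,0.36,0,0,0,0,1],[0.8,0.36,0,0,0,0,1],[0.8,0.36,0,0,0,0,1],[0.8,0.36,0,0,0,0,1],[0.8,0.36,0,0,0,0,1],[0.8,0.36,0,0,0,0,1],[0.5,0.2,0,0,0,0,1],[0,0,0,0,0,0,1]]'
python3 - <<'E'
from h import *
c,im=snap("wrist","w1.png")
o=ctrl.get_obs();print(o["t"],o["ee_pos"],yaw(),o["qpos"])
E
```

```text
t: 2.75
ee_pos: [213.7, -587.4, 460.0]
orientation: [2.216, 2.226, -0.001]
ft_force: [0.3, 0.7, -0.8]
width: 87.8
grasp_force: 0.0
t: 4.75
ee_pos: [481.3, 10.7, 458.4]
orientation: [-2.217, -2.225, -0.0]
ft_force: [0.7, -0.5, -0.5]
width: 88.0
grasp_force: 0.0
4.8 [480.80968831   9.44583671 458.47491048] 90.1443358109168 [-4.95364047e-03  3.11005034e-03  1.62965035e+00 -2.34681376e-04
  1.50936360e+00 -7.45824394e-03]
```

View pics/w1.png

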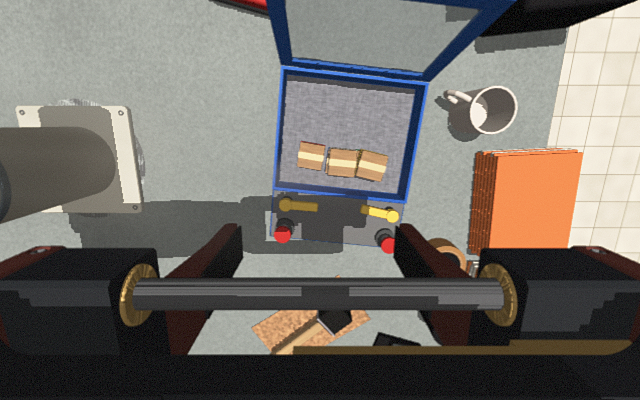

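```bash
python3 - <<'E'
from h import *
c,im=snap("wrist","w1c.png",(260,50,440,260),2.8)
im2=cv2.imread("pics/w1.png"); h=cv2.cvtColor(im2,cv2.COLOR_BGR2HSV)
for nm,lo,hi in(("red",(0,180,90),(4,255,255)),("yel",(20,180,100),(32,255,255))):
    m=cv2.inRange(h,lo,hi); n,l,s,ce=cv2.connectedComponentsWithStats(m)
    for i in range(1,n):
        if s[i,4]>30: print(nm,s[i],np.round(ce[i],1),np.round(onz(c,ce[i],98 if nm=="red" else 87),0))
for r in optics.masks_of("carton_1","wrist"): print(round(r["conf"],2),np.round(r["extent"],0))
E
```

```text
red [243   0  23   7  72] [257.2   1.8] [386. 257.  98.]
red [275 227  16  16 193] [282.2 234.6] [ 415. -125.   98.]
red [381 237  14  16 178] [387.9 244.5] [ 612. -144.   98.]
0.96 [312. 155.  27.  28.]
0.76 [341. 161.  30.  28.]
0.61 [390. 128. 253. 253.]
0.57 [327. 164.   4.  18.]
0.43 [393.  41. 247.  78.]
```

View pics/w1c.png

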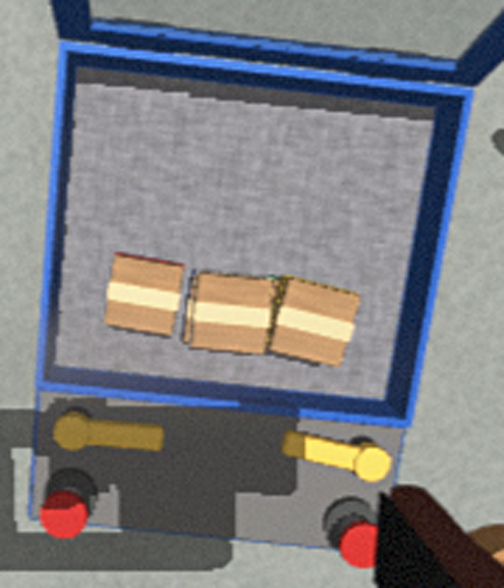

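```bash
cat >> h.py <<'E'
def case2w(p,cp):
    x,y,a=cp; p=np.atleast_2d(p); return np.c_[x+np.cos(a)*p[:,0]-np.sin(a)*p[:,1], y+np.sin(a)*p[:,0]+np.cos(a)*p[:,1], p[:,2]]
def w2case(p,cp):
    x,y,a=cp; d=np.atleast_2d(p)-[x,y,0]; return np.c_[np.cos(a)*d[:,0]+np.sin(a)*d[:,1], -np.sin(a)*d[:,0]+np.cos(a)*d[:,1], d[:,2]]
E
python3 - <<'E'
from h import *
c=cam("wrist")
P=np.array([[110,130,62],[110,-130,62],[-110,130,62],[-110,-130,62],[-185,100,99],[-185,-100,99]],float)
px=np.array([[282.1,65],[427.9,82.1],[275,188.6],[405.7,200],[282.2,234.6],[387.9,244.5]])
r=least_squares(lambda q:(proj(c,case2w(P,q))-px).ravel(),[531,50,1.47])
print(r.x,np.degrees(r.x[2]));print(np.round(r.fun.reshape(-1,2),1))
cp=r.x
cs=cam("scene"); cd=cam("side")
print(np.round(proj(cs,case2w(P,cp))).tolist(),np.round(proj(cd,case2w(P,cp))).tolist())
# carton top centres in the view, assuming z
for n,p in (("L",(145,290)),("M",(232,313)),("R",(315,318))):
    q=np.array(p)/2.8+[260,50]
    print(n,[np.round(w2case(onz(c,q,z),cp)[0]).tolist() for z in(46,86,126)])
for n,s in(("scene",4),("side",5)):
    b=(265,150,405,260) if n=="scene" else (270,130,410,260)
    snap(n,n+"c.png",b,s-0.2)
E
```

```text
[533.90358677  49.03878904   1.46587152] 83.9882515178661
[[-1.3 -0.3]
 [ 1.2 -0.6]
 [-2.8 -0.1]
 [ 1.   2.4]
 [ 0.4 -0.8]
 [ 1.5 -0. ]]
[[376.0, 158.0], [394.0, 225.0], [303.0, 163.0], [308.0, 232.0], [276.0, 163.0], [277.0, 216.0]] [[307.0, 245.0], [257.0, 203.0], [372.0, 217.0], [318.0, 183.0], [386.0, 193.0], [342.0, 169.0]]
L [[-38.0, 62.0, 46.0], [-34.0, 61.0, 86.0], [-30.0, 61.0, 126.0]]
M [[-47.0, 1.0, 46.0], [-42.0, 5.0, 86.0], [-38.0, 8.0, 126.0]]
R [[-44.0, -56.0, 46.0], [-40.0, -49.0, 86.0], [-36.0, -41.0, 126.0]]
```

View pics/sidec.png

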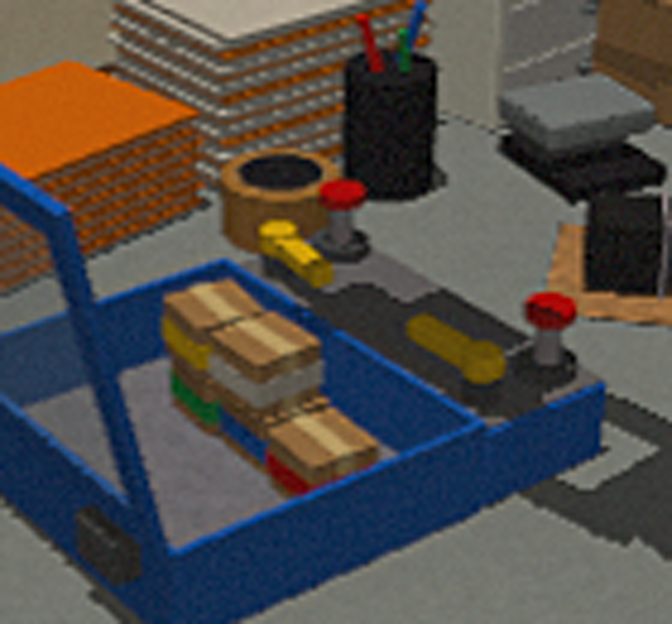

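View pics/scenec.png

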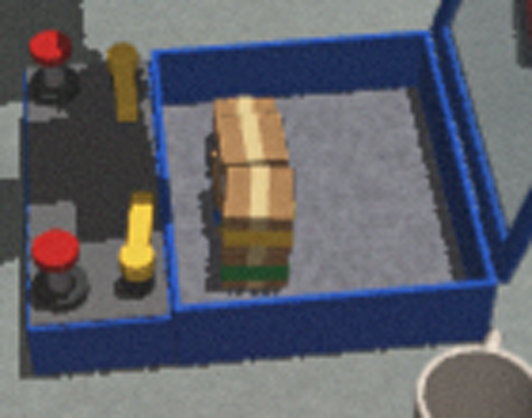

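```bash
python3 - <<'E'
from h import *
cp=(533.9,49,1.4659)
plan(case2w([-40,5,230],cp)[0],84)
E
```

```text
turn units [0.   0.   0.99]
shift units [0.165 1.097 5.72 ]
```

```bash
python3 -m jog '[[0,0,0.9,0,0,1,1],[0.08,0.5,0.8,0,0,0,1],[0.08,0.5,0.8,0,0,0,1],[0,0.1,0.8,0,0,0,1],[0,0,0.8,0,0,0,1],[0,0,0.8,0,0,0,1],[0,0,0.8,0,0,0,1],[0,0,0,0,0,0,1],[0,0,0,0,0,0,1]]'
python3 - <<'E'
from h import *
c,im=snap("wrist","w2.png")
print(ctrl.get_obs()["ee_pos"],yaw())
E
```

```text
t: 5.9
ee_pos: [525.2, 9.7, 231.2]
orientation: [-2.336, -2.101, 0.001]
ft_force: [0.4, 0.5, 0.0]
width: 88.0
grasp_force: 0.0
[526.0680642    9.89062538 232.1782949 ] 83.95127379677369
```

View pics/w2.png

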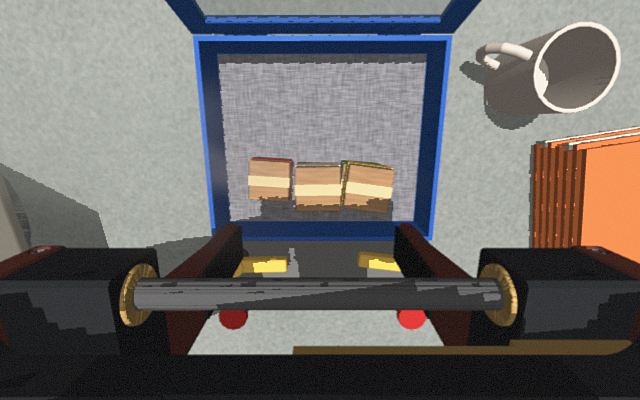

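```bash
python3 - <<'E'
from h import *
f=lambda p,y:dict(ee_pos=np.array(p),orientation=Ro.from_matrix(np.array([[np.cos(y),np.sin(y),0],[np.sin(y),-np.cos(y),0],[0,0,-1]])).as_rotvec())
c1=cam("wrist",f([481.1,10.2,458.5],np.radians(90))); c2=cam("wrist")
cs,cd=cam("scene"),cam("side")
P=np.array([[110,130,62],[110,-130,62],[-110,130,62],[-110,-130,62],[-185,100,99],[-185,-100,99]],float)
px1=np.array([[282.1,65],[427.9,82.1],[275,188.6],[405.7,200],[282.2,234.6],[387.9,244.5]])
P2=np.array([[110,130,62],[110,-130,62],[-110,-130,62],[105,125,6],[105,-125,6],[-185,100,103],[-185,-100,103]],float)
px2=np.array([[194,38],[452,36],[433,240],[219,54],[427,53],[233,317],[412,317]])
Ps=P[4:];pxs=np.array([[278.2,162.6],[279.5,215.8]]);pxd=np.array([[384.6,194.6],[341.3,170.6]])
F=lambda q:np.r_[(proj(c1,case2w(P,q))-px1).ravel(),1.5*(proj(c2,case2w(P2,q))-px2).ravel()]
r=least_squares(F,[534,49,1.466],loss="soft_l1");print(r.x);print(np.round(r.fun.reshape(-1,2),1).tolist())
r2=least_squares(lambda q:1.5*(proj(c2,case2w(P2,q))-px2).ravel(),[534,49,1.466]);print("w2",r2.x,np.round(r2.fun.reshape(-1,2),1).tolist())
r3=least_squares(lambda q:np.r_[(proj(cs,case2w(Ps,q))-pxs).ravel(),(proj(cd,case2w(Ps,q))-pxd).ravel()],[534,49,1.466]);print("scene/side",r3.x,np.round(r3.fun,1))
cp=r.x
for n,a,b in(("red",(311.8,153.6),(270,179)),("white",(342.9,161.8),(317.5,187)),("yel",(372.5,163.6),(367.5,188))):
    p,e=tri([(c1,a),(c2,b)]);print(n,np.round(w2case(p,cp)[0]),e,[np.round(w2case(onz(c2,b,z),cp)[0]).tolist() for z in(46,86)])
E
```

```text
[536.06023196  50.4900239    1.46642402]
[[-0.6, 0.2], [1.9, -0.2], [-2.1, 0.4], [1.8, 2.7], [1.2, -0.3], [2.4, 0.3], [-0.6, -3.3], [0.5, -0.7], [-1.4, 0.5], [-2.8, -0.3], [0.2, 0.8], [-0.0, 1.0], [1.0, 0.6]]
w2 [536.32346572  50.15592148   1.46744292] [[-0.3, -2.5], [0.8, -0.4], [-0.9, 0.7], [-2.5, 0.2], [0.4, 1.1], [0.7, 1.5], [1.6, 0.8]]
scene/side [533.16076586  54.8082355    1.46375476] [ 0.  -0.4 -0.  -0.3 -0.1 -0.4 -0.2 -0.6]
red [-38.  63.  44.] [0.6 0.9] [[-39.0, 62.0, 46.0], [-32.0, 55.0, 86.0]]
white [-43.   5.  76.] [0.3 0.4] [[-49.0, 6.0, 46.0], [-40.0, 6.0, 86.0]]
yel [-38. -44. 103.] [0.1 0.2] [[-50.0, -54.0, 46.0], [-41.0, -47.0, 86.0]]
```

```bash
cat >> h.py <<'E'
CP=(536,50.7,1.4665)
def C(x,y,z): return case2w([x,y,z],CP)[0]
def st(): 
    o=ctrl.get_obs(); print("t",o["t"],"case",np.round(w2case(o["ee_pos"],CP)[0],1),"yaw",round(yaw(),1),"w",round(o["width"],1),"gf",round(o["grasp_force"],1),"F",np.round(o["ft_force"],1))
E
python3 - <<'E'
from h import *
st(); plan(C(-41,-47,52),-12); 
print(np.degrees(ctrl.get_obs()["qpos"][5]))
E
```

```text
t 5.95 case [-41.6   5.6 232.2] yaw 84.0 w 87.7 gf 0.0 F [ 1.  -0.8 -0.2]
turn units [ 1.000e-02 -2.000e-02  1.599e+01]
shift units [ 1.307 -0.154  4.504]
5.829254957472678
```

```bash
python3 -m jog '[[0,0,0,0,0,1,0.75],[0,0,0,0,0,1,0.75],[0,0,0,0,0,1,0.75],[0,0,0,0,0,1,0.75],[0,0,0,0,0,1,0.75],[0,0,0,0,0,1,0.75],[0,0,0,0,0,1,0.75],[0,0,0,0,0,1,0.75],[0,0,0,0,0,1,0.75],[0,0,0,0,0,1,0.75],[0,0,0,0,0,1,0.75],[0,0,0,0,0,1,0.75],[0,0,0,0,0,1,0.75],[0,0,0,0,0,1,0.75],[0,0,0,0,0,1,0.75],[0,0,0,0,0,1,0.75],[0.65,-0.07,0,0,0,0,0.75],[0.65,-0.07,0,0,0,0,0.75]]' && python3 -m jog '[[0,0,0.8,0,0,0,0.75],[0,0,0.8,0,0,0,0.75],[0,0,0.8,0,0,0,0.75],[0,0,0.7,0,0,0,0.75],[0,0,0.5,0,0,0,0.75],[0,0,0.5,0,0,0,0.75],[0,0,0.4,0,0,0,0.75],[0,0,0,0,0,0,0.75]]'
python3 - <<'E'
from h import *
st(); snap("side","s2.png",(270,110,430,260),4)
E
```

```text
t: 7.75
ee_pos: [579.0, 4.9, 233.7]
orientation: [-3.124, 0.329, -0.007]
ft_force: [0.5, 0.1, 0.2]
width: 66.0
grasp_force: 0.0
t: 8.55
ee_pos: [577.1, 5.0, 50.2]
orientation: [3.124, -0.329, -0.002]
ft_force: [0.4, 0.4, 0.3]
width: 65.6
grasp_force: 0.0
t 8.55 case [-41.2 -45.7  50.2] yaw -12.0 w 65.6 gf 0.0 F [0.4 0.4 0.3]
```

View pics/s2.png

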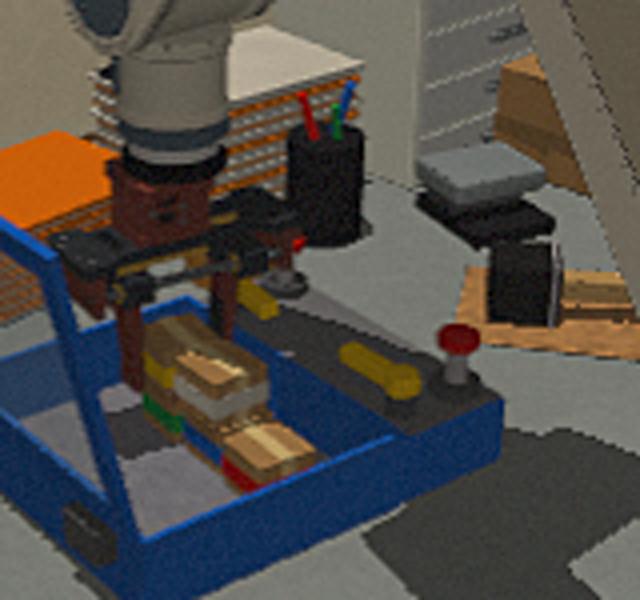

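```bash
python3 -m jog '[[0,0,0,0,0,0,0.3],[0,0,0,0,0,0,0.3],[0,0,0,0,0,0,0.3],[0,0,0,0,0,0,0.3],[0,0,0,0,0,0,0.3],[0,0,-0.3,0,0,0,0.3],[0,0,-0.6,0,0,0,0.3],[0,0,-0.6,0,0,0,0.3],[0,0,-0.5,0,0,0,0.3],[0,0,0,0,0,0,0.3]]' && python3 -m jog '[[0,0,0,0,0,-1,0.3],[0,0,0,0,0,-1,0.3],[0,0,0,0,0,-1,0.3],[0,0,0,0,0,-1,0.3],[0,0,0,0,0,-1,0.3],[0,0,0,0,0,-1,0.3],[0,0,0,0,0,-1,0.3],[0,0,0,0,0,-1,0.3],[0,0,0,0,0,-1,0.3],[0,0,0,0,0,-1,0.3],[0,0,0,0,0,-1,0.3],[0,0,0,0,0,-1,0.3],[0,0,0,0,0,-1,0.3],[0,0,0,0,0,-1,0.3],[0,0,0,0,0,-1,0.3],[0,0,0,0,0,-1,0.3],[0,0,0,0,0,0,0.3]]'
python3 - <<'E'
from h import *
st(); plan(C(45,-76,14),84)
E
```

```text
t: 9.6
ee_pos: [579.2, 5.1, 134.0]
orientation: [-3.124, 0.328, -0.009]
ft_force: [0.6, 0.1, 0.0]
width: 47.7
grasp_force: 30.0
t: 11.3
ee_pos: [576.6, 5.2, 129.8]
orientation: [-2.333, -2.103, 0.002]
ft_force: [0.5, 0.4, -0.8]
width: 47.9
grasp_force: 30.0
t 11.3 case [-41.1 -45.1 129.8] yaw 84.1 w 47.9 gf 30.0 F [ 0.5  0.4 -0.8]
turn units [-0.01  0.    0.01]
shift units [2.152 0.772 2.896]
```

```bash
python3 -m jog '[[0.72,0.25,0,0,0,0,0.3],[0.72,0.26,0,0,0,0,0.3],[0.71,0.26,0,0,0,0,0.3],[0,0,0,0,0,0,0.3],[0,0,0.6,0,0,0,0.3],[0,0,0.6,0,0,0,0.3],[0,0,0.6,0,0,0,0.3],[0,0,0.5,0,0,0,0.3],[0,0,0.4,0,0,0,0.3],[0,0,0.24,0,0,0,0.3],[0,0,0,0,0,0,0.3],[0,0,0,0,0,0,0.66],[0,0,0,0,0,0,0.66],[0,0,0,0,0,0,0.66]]' && python3 -m jog '[[0,0,-0.5,0,0,0,0.66],[0,0,-0.8,0,0,0,0.66],[0,0,-0.9,0,0,0,0.66],[0,0,-0.9,0,0,0,0.75],[0,0,0,0,0,0,0.75]]'
python3 - <<'E'
from h import *
st(); plan(C(-42,5,52),-6)
E
```

```text
t: 12.7
ee_pos: [617.3, 87.4, 13.6]
orientation: [2.334, 2.102, 0.001]
ft_force: [0.3, -0.1, -0.4]
width: 58.1
grasp_force: 0.0
t: 13.2
ee_pos: [620.3, 87.9, 142.8]
orientation: [2.331, 2.098, 0.012]
ft_force: [0.4, 0.0, 0.5]
width: 65.5
grasp_force: 0.0
t 13.2 case [ 45.8 -80.  142.8] yaw 84.0 w 65.5 gf 0.0 F [0.4 0.  0.5]
turn units [ 0.05 -0.09 15.  ]
shift units [-2.124  2.195  2.269]
```

```bash
python3 -m jog '[[-0.73,-0.7,0,0,0,0,0.75],[-0.73,-0.7,0,0,0,0,0.75],[-0.73,-0.7,0,0,0,0,0.75],[0,0,0,0,0,1,0.75],[0,0,0,0,0,1,0.75],[0,0,0,0,0,1,0.75],[0,0,0,0,0,1,0.75],[0,0,0,0,0,1,0.75],[0,0,0,0,0,1,0.75],[0,0,0,0,0,1,0.75],[0,0,0,0,0,1,0.75],[0,0,0,0,0,1,0.75],[0,0,0,0,0,1,0.75],[0,0,0,0,0,1,0.75],[0,0,0,0,0,1,0.75],[0,0,0,0,0,1,0.75],[0,0,0,0,0,1,0.75],[0,0,0,0,0,1,0.75],[0,0,0,0,0,0,0.75]]'
python3 - <<'E'
from h import *
st(); plan(C(-42,5,51),-6)
c,im=snap("side","s3.png",(270,110,430,260),4)
E
```

```text
t: 15.1
ee_pos: [523.8, 9.1, 136.7]
orientation: [3.137, -0.166, -0.001]
ft_force: [0.1, 0.1, -0.0]
width: 65.9
grasp_force: 0.0
t 15.1 case [-42.6   7.8 136.7] yaw -6.0 w 65.9 gf 0.0 F [ 0.1  0.1 -0. ]
turn units [ 0.    0.01 -0.01]
shift units [ 0.07  -0.016  2.142]
```

View pics/s3.png

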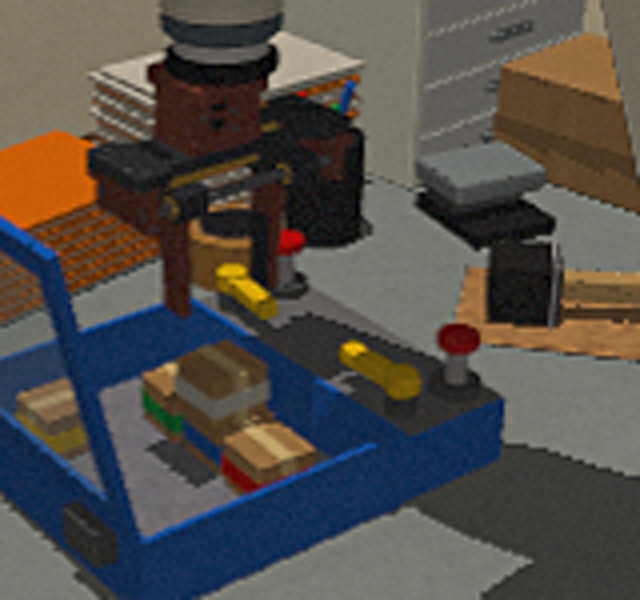

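```bash
python3 -m jog '[[0.07,0,0.7,0,0,0,0.75],[0,0,0.7,0,0,0,0.75],[0,0,0.4,0,0,0,0.75],[0,0,0.34,0,0,0,0.75],[0,0,0,0,0,0,0.75],[0,0,0,0,0,0,0.3],[0,0,0,0,0,0,0.3],[0,0,0,0,0,0,0.3],[0,0,0,0,0,0,0.3],[0,0,0,0,0,0,0.3],[0,0,-0.3,0,0,0,0.3],[0,0,-0.6,0,0,0,0.3],[0,0,-0.6,0,0,0,0.3],[0,0,-0.5,0,0,0,0.3],[0,0,0,0,0,0,0.3]]' && python3 -m jog '[[0,0,0,0,0,-1,0.3],[0,0,0,0,0,-1,0.3],[0,0,0,0,0,-1,0.3],[0,0,0,0,0,-1,0.3],[0,0,0,0,0,-1,0.3],[0,0,0,0,0,-1,0.3],[0,0,0,0,0,-1,0.3],[0,0,0,0,0,-1,0.3],[0,0,0,0,0,-1,0.3],[0,0,0,0,0,-1,0.3],[0,0,0,0,0,-1,0.3],[0,0,0,0,0,-1,0.3],[0,0,0,0,0,-1,0.3],[0,0,0,0,0,-1,0.3],[0,0,0,0,0,-1,0.3],[0,0,0,0,0,0,0.3]]'
python3 - <<'E'
from h import *
st(); plan(C(45,1,13),84)
E
```

```text
t: 16.65
ee_pos: [528.8, 8.8, 134.5]
orientation: [-3.137, 0.164, -0.008]
ft_force: [0.3, -0.4, -0.4]
width: 47.9
grasp_force: 30.0
t: 18.25
ee_pos: [526.3, 8.8, 130.7]
orientation: [-2.333, -2.103, 0.002]
ft_force: [-0.3, -0.0, -0.7]
width: 48.0
grasp_force: 30.0
t 18.25 case [-42.7   5.3 130.7] yaw 84.1 w 48.0 gf 30.0 F [-0.3 -0.  -0.7]
turn units [-0.01  0.    0.01]
shift units [2.193 0.107 2.943]
```

```bash
python3 -m jog '[[0.73,0.1,0,0,0,0,0.3],[0.73,0,0,0,0,0,0.3],[0.73,0,0,0,0,0,0.3],[0,0,0,0,0,0,0.3],[0,0,0.6,0,0,0,0.3],[0,0,0.6,0,0,0,0.3],[0,0,0.6,0,0,0,0.3],[0,0,0.5,0,0,0,0.3],[0,0,0.4,0,0,0,0.3],[0,0,0.24,0,0,0,0.3],[0,0,0,0,0,0,0.3],[0,0,0,0,0,0,0.66],[0,0,0,0,0,0,0.66],[0,0,0,0,0,0,0.66]]' && python3 -m jog '[[0,0,-0.5,0,0,0,0.66],[0,0,-0.8,0,0,0,0.66],[0,0,-0.9,0,0,0,0.75],[0,0,-0.9,0,0,0,0.75],[-0.7,0,-0.9,0,0,0,0.75],[-0.7,0,-0.9,0,0,0,0.75],[-0.7,0,-0.6,0,0,0,0.75],[0,0,0,0,0,0,0.75],[0,0,0,0,0,0,0.75]]'
python3 - <<'E'
from h import *
st()
c,im=snap("wrist","w3.png")
E
```

```text
t: 19.65
ee_pos: [540.5, 95.5, 14.4]
orientation: [2.335, 2.101, 0.001]
ft_force: [0.2, 0.2, 0.5]
width: 58.2
grasp_force: 0.0
t: 20.55
ee_pos: [531.3, 11.7, 234.4]
orientation: [2.336, 2.1, 0.002]
ft_force: [-0.0, -0.6, -1.3]
width: 65.9
grasp_force: 0.0
t 20.55 case [-39.2   0.6 234.4] yaw 83.9 w 65.9 gf 0.0 F [-0.  -0.6 -1.3]
```

View pics/w3.png

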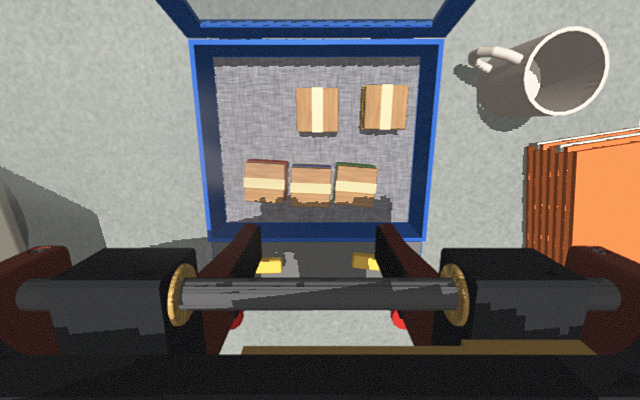

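```bash
python3 - <<'E'
from h import *
c=cam("wrist")
for n,b in dict(yel=(385,107),white=(317,110),red=(266,183),blue=(311,186),green=(356,184)).items(): print(n,np.round(w2case(onz(c,b,46),CP)[0]))
plan(C(-40,-46,16),-6)
E
```

```text
yel [ 45. -74.  46.]
white [42.  2. 46.]
red [-41.  63.  46.]
blue [-45.   9.  46.]
green [-43. -44.  46.]
turn units [-1.0e-02  0.0e+00  1.5e+01]
shift units [1.179 0.03  5.436]
```

```bash
python3 -m jog '[[0,0,0,0,0,1,0.75],[0,0,0,0,0,1,0.75],[0,0,0,0,0,1,0.75],[0,0,0,0,0,1,0.75],[0,0,0,0,0,1,0.75],[0,0,0,0,0,1,0.75],[0,0,0,0,0,1,0.75],[0,0,0,0,0,1,0.75],[0,0,0,0,0,1,0.75],[0,0,0,0,0,1,0.75],[0,0,0,0,0,1,0.75],[0,0,0,0,0,1,0.75],[0,0,0,0,0,1,0.75],[0,0,0,0,0,1,0.75],[0,0,0,0,0,1,0.75],[0.58,0.04,0.5,0,0,0,0.75],[0.56,0.04,0.5,0,0,0,0.75],[0,0,0,0,0,0,0.75]]' && python3 -m jog '[[0,0,0.8,0,0,0,0.75],[0,0,0.8,0,0,0,0.75],[0,0,0.8,0,0,0,0.75],[0,0,0.8,0,0,0,0.75],[0,0,0.5,0,0,0,0.75],[0,0,0.4,0,0,0,0.75],[0,0,0.3,0,0,0,0.75],[0,0,0,0,0,0,0.75]]'
python3 - <<'E'
from h import *
st(); plan(C(-42,-46,16),-6)
E
```

```text
t: 22.4
ee_pos: [575.9, 4.9, 189.8]
orientation: [3.137, -0.163, -0.009]
ft_force: [-0.4, -1.0, -1.2]
width: 66.0
grasp_force: 0.0
t: 23.2
ee_pos: [575.1, 4.4, 16.6]
orientation: [3.137, -0.164, -0.004]
ft_force: [0.2, -0.2, -0.6]
width: 65.8
grasp_force: 0.0
t 23.2 case [-42.  -43.8  16.6] yaw -6.0 w 65.8 gf 0.0 F [ 0.2 -0.2 -0.6]
turn units [0.   0.03 0.  ]
shift units [0.056 0.001 0.015]
```

```bash
python3 -m jog '[[0,0,0,0,0,0,0.3],[0,0,0,0,0,0,0.3],[0,0,0,0,0,0,0.3],[0,0,0,0,0,0,0.3],[0,0,0,0,0,0,0.3],[0,0,-0.3,0,0,0,0.3],[0.3,0,0,0,0,0,0.3],[0.27,0,0,0,0,0,0.3],[0,0,0,0,0,0,0.3],[0,0,0.27,0,0,0,0.3],[0,0,0,0,0,0,0.3],[0,0,0,0,0,0,0.75],[0,0,0,0,0,0,0.75],[0,0,0,0,0,0,0.75],[0,0,-0.7,0,0,0,0.75],[0,0,-0.8,0,0,0,0.75],[0,0,0,0,0,0,0.75]]' && python3 -m jog '[[-0.8,0,0,0,0,0,0.75],[-0.8,0,0,0,0,0,0.75],[-0.8,0,0,0,0,0,0.75],[-0.8,0,0,0,0,0,0.75],[0,0,0,0,0,0,0.75],[0,0,0,0,0,0,0.75]]'
python3 - <<'E'
from h import *
st(); plan(C(-41,62,16),-6)
E
```

```text
t: 24.9
ee_pos: [601.6, 1.6, 82.7]
orientation: [-3.137, 0.164, -0.01]
ft_force: [0.6, -0.3, -0.4]
width: 65.9
grasp_force: 0.0
t: 25.5
ee_pos: [471.4, 15.1, 78.9]
orientation: [3.137, -0.164, -0.0]
ft_force: [0.7, 0.2, -0.1]
width: 65.9
grasp_force: 0.0
t 25.5 case [-42.2  60.5  78.9] yaw -6.0 w 65.9 gf 0.0 F [ 0.7  0.2 -0.1]
turn units [0. 0. 0.]
shift units [-0.037 -0.029  1.572]
```

```bash
python3 -m jog '[[-0.03,-0.03,0.6,0,0,0,0.75],[0,0,0.5,0,0,0,0.75],[0,0,0.47,0,0,0,0.75],[0,0,0,0,0,0,0.75],[0,0,0,0,0,0,0.3],[0,0,0,0,0,0,0.3],[0,0,0,0,0,0,0.3],[0,0,0,0,0,0,0.3],[0,0,0,0,0,0,0.3],[0,0,-0.3,0,0,0,0.3],[-0.23,0,0,0,0,0,0.3],[-0.23,0,0,0,0,0,0.3],[0,0,0,0,0,0,0.3],[0,0,0.27,0,0,0,0.3],[0,0,0,0,0,0,0.3],[0,0,0,0,0,0,0.75],[0,0,0,0,0,0,0.75],[0,0,0,0,0,0,0.75]]' && python3 -m jog '[[0,0,-0.6,0,0,0,0.75],[0,0,-0.8,0,0,-1,0.75],[0,0,-0.8,0,0,-1,0.75],[0,0,-0.8,0,0,-1,0.75],[0,0,-0.8,0,0,-1,0.75],[0,0,-0.8,0,0,-1,0.75],[0,0,-0.8,0,0,-1,0.5],[0,0,-0.8,0,0,-1,0.5],[0,0,-0.8,0,0,-1,0],[0,0,-0.8,0,0,-1,0],[0,0,-0.8,0,0,-1,0],[0,0,0,0,0,-1,0],[0,0,0,0,0,-1,0],[0,0,0,0,0,-1,0],[0,0,0,0,0,-1,0],[0,0,0,0,0,-1,0],[0,0,0,0,0,0,0]]'
python3 - <<'E'
from h import *
st()
c,im=snap("wrist","w4.png")
for t in("carton_1","lid"):
  for r in optics.masks_of(t,"wrist"): print(t,round(r["conf"],2),np.round(r["extent"],0),np.round(w2case(onz(c,r["extent"][:2],46),CP)[0]))
cs,cd=cam("scene"),cam("side")
for a,b in(((405,97),(285,165)),((430,160),(232,140))): p,e=tri([(cs,a),(cd,b)]);print(np.round(w2case(p,CP)[0]),e)
E
```

```text
t: 27.3
ee_pos: [452.3, 18.2, 17.3]
orientation: [3.137, -0.164, -0.0]
ft_force: [0.9, -0.2, -0.5]
width: 65.4
grasp_force: 0.0
t: 29.0
ee_pos: [452.1, 18.2, 361.4]
orientation: [-2.334, -2.103, 0.0]
ft_force: [-0.2, 0.1, -0.3]
width: 0.2
grasp_force: 0.0
t 29.0 case [-41.   80.1 361.4] yaw 84.1 w 0.2 gf 0.0 F [-0.2  0.1 -0.3]
carton_1 0.91 [315. 165.  28.  34.] [-40.  85.  46.]
carton_1 0.77 [360. 171.  37.  36.] [-49.  12.  46.]
carton_1 0.73 [367. 113.  33.  33.] [40.  5. 46.]
carton_1 0.7 [406. 165.  37.  32.] [-39. -61.  46.]
carton_1 0.66 [417. 113.  42.  35.] [ 41. -72.  46.]
lid 0.69 [398.  31. 267.  60.] [153. -35.  46.]
[158. 115. 287.] [2.7 3.1]
[ 167. -122.  276.] [0.1 0.1]
```

View pics/w4.png

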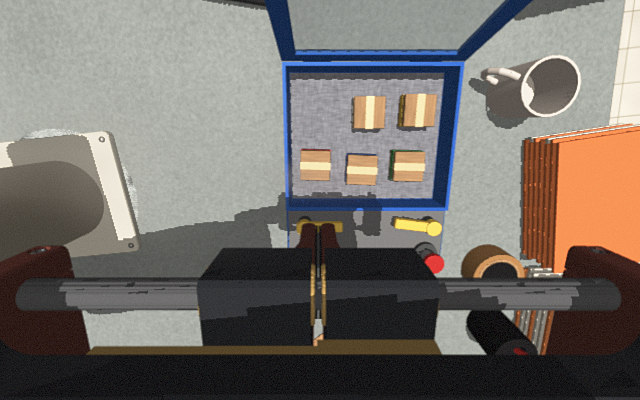

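```bash
python3 -m jog '[[0.8,0.25,0,0,0,0,0],[0.8,0.25,0,0,0,0,0],[0.8,0.25,0,0,0,0,0],[0.8,0.25,0,0,0,0,0],[0.8,0.25,0,0,0,0,0],[0.8,0.25,0,0,0,0,0],[0.8,0.25,0,0,0,0,0],[0.8,0.25,0,0,0,0,0],[0,0,0.7,0,0,0,0],[0,0,0.7,0,0,0,0],[0,0,0.7,0,0,0,0],[0,0,0.7,0,0,0,0],[0,0,0.5,0,0,0,0],[0,0,0,0,0,0,0],[0,0,0,0,0,0,0]]'
python3 - <<'E'
from h import *
st()
E
```

```text
t: 30.65
ee_pos: [558.8, 264.5, 229.7]
orientation: [-2.336, -2.101, 0.001]
ft_force: [1.0, 0.2, -0.0]
width: 0.3
grasp_force: 0.0
t 30.65 case [215.   -0.4 229.7] yaw 83.9 w 0.3 gf 0.0 F [ 1.   0.2 -0. ]
```

```bash
python3 -m jog '[[-0.3,0,0,0,0,0,0],[-0.3,0,0,0,0,0,0],[-0.3,0,0,0,0,0,0],[-0.3,0,0,0,0,0,0],[-0.3,0,0,0,0,0,0],[-0.3,0,0,0,0,0,0],[-0.3,0,0,0,0,0,0],[-0.3,0,0,0,0,0,0],[-0.3,0,0,0,0,0,0],[-0.3,0,0,0,0,0,0]]'
python3 - <<'E'
from h import *
st()
c=cam("side"); im=optics.get_image("side")
for r in optics.masks_of("lid","side"):print(round(r["conf"],2),r["extent"])
for th in(80,90,100,104): 
    t=np.radians(th); print(th,np.round(proj(c,[C(110-223*np.cos(t),y,62+223*np.sin(t)) for y in(130,-130)])).tolist())
E
```

```text
t: 31.65
ee_pos: [545.6, 144.1, 229.1]
orientation: [-2.334, -2.102, 0.001]
ft_force: [0.3, 2.1, -0.7]
width: 0.2
grasp_force: 1.1
t 31.65 case [9.390e+01 2.000e-01 2.291e+02] yaw 84.0 w 0.2 gf 1.1 F [ 0.3  2.1 -0.7]
0.59 [286.8, 190.7, 66.2, 108.3]
80 [[318.0, 161.0], [263.0, 129.0]]
90 [[304.0, 164.0], [250.0, 131.0]]
100 [[289.0, 169.0], [237.0, 136.0]]
104 [[283.0, 172.0], [232.0, 138.0]]
```

```bash
python3 -m jog '[[-0.4,0,0,0,0,0,0],[-0.45,0,0.08,0,0,0,0],[-0.38,0,0.15,0,0,0,0],[-0.38,0,0.2,0,0,0,0],[-0.38,0,0.25,0,0,0,0],[-0.38,0,0.3,0,0,0,0],[-0.3,0,0.3,0,0,0,0],[-0.3,0,0.35,0,0,0,0],[-0.28,0,0.35,0,0,0,0],[-0.23,0,0.35,0,0,0,0],[-0.2,0,0.35,0,0,0,0],[-0.2,0,0.35,0,0,0,0],[-0.15,0,0.3,0,0,0,0],[-0.1,0,0.25,0,0,0,0],[-0.05,0,0.2,0,0,0,0],[0,0,0,0,0,0,0]]'
python3 - <<'E'
from h import *
st()
c=cam("side"); im=optics.get_image("side")
for r in optics.masks_of("lid","side"):print(round(r["conf"],2),r["extent"])
E
```

```text
t: 33.35
ee_pos: [527.8, -21.4, 77.1]
orientation: [-2.334, -2.101, 0.002]
ft_force: [-0.7, -0.9, -0.1]
width: 0.4
grasp_force: 0.0
t 33.35 case [-72.5   0.6  77.1] yaw 84.0 w 0.4 gf 0.0 F [-0.7 -0.9 -0.1]
0.78 [314.3, 212.4, 115.4, 65.6]
```

```bash
python3 -m jog '[[0,0,0.1,0,0,0,0],[0,0,0.08,0,0,0,0],[0,0,0,0,0,0,0]]'; python3 -m jog '[[0,0,0.05,0,0,0,0],[0,0,0,0,0,0,0]]';python3 -m jog '[[0,0,0.05,0,0,0,0],[0,0,0,0,0,0,0]]'
```

```text
t: 33.75
ee_pos: [528.7, -21.0, 71.0]
orientation: [2.334, 2.103, 0.0]
ft_force: [-0.7, -0.5, -0.5]
width: 0.5
grasp_force: 0.0
t: 33.95
ee_pos: [528.8, -21.0, 70.6]
orientation: [2.334, 2.102, 0.0]
ft_force: [-5.0, 0.3, 17.3]
width: 0.2
grasp_force: 8.9
t: 34.15
ee_pos: [528.9, -21.0, 70.4]
orientation: [2.334, 2.102, 0.001]
ft_force: [-10.8, 1.0, 37.7]
width: 0.5
grasp_force: 19.3
```

```bash
python3 -m jog '[[0,0,-0.5,0,0,0,0],[0,0,-0.7,0,0,0,0],[-0.75,-0.46,0,0,0,0,0],[-0.75,-0.46,0,0,0,0,0],[-0.75,-0.45,0,0,0,0,0],[0,0,0,0,0,0,0]]'
python3 - <<'E'
from h import *
st();plan(C(-162,55,78),84)
E
```

```text
t: 34.75
ee_pos: [462.0, -106.7, 115.0]
orientation: [-2.336, -2.098, 0.002]
ft_force: [-0.0, 0.7, -0.5]
width: 0.3
grasp_force: 0.0
t 34.75 case [-164.2   57.2  115. ] yaw 83.9 w 0.3 gf 0.0 F [-0.   0.7 -0.5]
turn units [-0.02  0.   -0.02]
shift units [0.055 0.054 0.925]
```

```bash
python3 -m jog '[[0.03,0.05,0.5,0,0,0,0],[0,0,0.42,0,0,0,0],[0.28,0,0,0,0,0,0],[0.31,0.05,0,0,0,0,0],[0.31,0.05,0,0,0,0,0],[0.3,-0.11,0,0,0,0,0],[0.3,-0.11,0,0,0,0,0],[0.2,-0.2,0,0,0,0,0],[0.2,-0.2,0,0,0,0,0],[0,-0.08,0,0,0,0,0],[0,0,0,0,0,0,0]]'
python3 - <<'E'
from h import *
st(); snap("scene","sc2.png",(255,140,405,260),4)
E
```

```text
t: 35.85
ee_pos: [450.0, -25.5, 78.3]
orientation: [-2.334, -2.102, 0.001]
ft_force: [0.5, -0.3, -0.6]
width: 0.4
grasp_force: 0.0
t 35.85 case [-84.7  77.6  78.3] yaw 84.0 w 0.4 gf 0.0 F [ 0.5 -0.3 -0.6]
```

View pics/sc2.png

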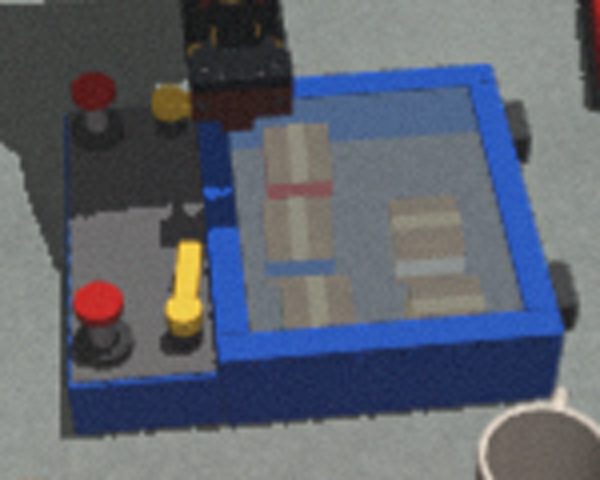

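```bash
python3 -m jog '[[0,-0.1,0,0,0,0,0],[0,0,0,0,0,0,0]]'|grep -E "pos|ft"; python3 -m jog '[[0,-0.06,0,0,0,0,0],[0,0,0,0,0,0,0]]'|grep -E "pos|ft"; python3 - <<'E'
from h import *
st()
E
```

```text
ee_pos: [446.7, -25.7, 78.2]
ft_force: [0.2, 0.8, 0.2]
ee_pos: [444.4, -25.3, 78.3]
ft_force: [1.6, 0.4, -0.2]
t 36.3 case [-85.1  83.2  78.3] yaw 84.0 w 0.4 gf 0.4 F [ 1.6  0.4 -0.2]
```

```bash
for i in 1; do python3 -m jog '[[0,-0.05,0,0,0,0,0],[0,0,0,0,0,0,0]]'|grep -E "ft"; python3 -m jog '[[0,-0.04,0,0,0,0,0],[0,0,0,0,0,0,0]]'|grep -E "ft";  done; python3 - <<'E'
from h import *
st()
c,im=snap("wrist"); h=cv2.cvtColor(im,cv2.COLOR_BGR2HSV); m=cv2.inRange(h,(20,120,60),(34,255,255)); n,l,s,ce=cv2.connectedComponentsWithStats(m)
for i in range(1,n):
    if s[i,4]>60: print(s[i],np.round(ce[i]))
for t in(75,83,90): 
    t=np.radians(t); print(np.round(proj(c,[C(-132+r*np.sin(t),100-r*np.cos(t),87) for r in(-12,0,60)])).tolist())
E
```

```text
ft_force: [1.3, 0.7, 0.2]
ft_force: [4.0, 1.5, -0.5]
t 36.7 case [-84.9  86.1  78.4] yaw 84.0 w 0.4 gf 1.9 F [ 4.   1.5 -0.5]
[273 220  29  28 726] [286. 233.]
[520 310  35  13 333] [539. 315.]
[[289.0, 338.0], [294.0, 322.0], [320.0, 229.0]]
[[292.0, 339.0], [294.0, 322.0], [305.0, 226.0]]
[[294.0, 339.0], [294.0, 322.0], [292.0, 225.0]]
```

```bash
python3 -m jog '[[0,0.3,0,0,0,0,0],[0,0,-0.5,0,0,0,0],[0,0,-0.5,0,0,0,0],[-0.65,0.8,0,0,0,0,0],[-0.65,0.8,0,0,0,0,0],[-0.62,0.8,0,0,0,0,0],[0,0.63,0,0,0,0,0],[0,0,0,0,0,0,0]]'
python3 - <<'E'
from h import *
st();plan(C(-162,-55,78),84)
E
```

```text
t: 37.55
ee_pos: [568.2, -116.5, 118.2]
orientation: [2.335, 2.1, 0.001]
ft_force: [-0.2, -0.0, -0.5]
width: 0.5
grasp_force: 0.0
t 37.55 case [-163.   -49.4  118.2] yaw 83.9 w 0.5 gf 0.0 F [-0.2 -0.  -0.5]
turn units [ 0.01  0.   -0.01]
shift units [0.024 0.14  1.005]
```

```bash
python3 -m jog '[[0.02,0.14,0.5,0,0,0,0],[0,0,0.5,0,0,0,0],[0.28,0,0,0,0,0,0],[0.31,-0.05,0,0,0,0,0],[0.31,-0.05,0,0,0,0,0],[0.3,0.11,0,0,0,0,0],[0.3,0.11,0,0,0,0,0],[0.2,0.2,0,0,0,0,0],[0.2,0.2,0,0,0,0,0],[0,0.15,0,0,0,0,0],[0,0.1,0,0,0,0,0],[0,0,0,0,0,0,0]]'
python3 -m jog '[[0,0.04,0,0,0,0,0],[0,0,0,0,0,0,0]]'|grep -E "ft"
python3 - <<'E'
from h import *
st()
E
```

```text
t: 38.75
ee_pos: [608.8, -42.1, 77.8]
orientation: [-2.333, -2.1, 0.002]
ft_force: [-3.5, 2.6, 1.1]
width: 0.7
grasp_force: 2.1
ft_force: [-7.0, 4.9, 4.5]
t 38.95 case [-84.8 -82.2  77.6] yaw 84.0 w 0.5 gf 4.1 F [-7.   4.9  4.5]
```

```bash
python3 -m jog '[[0,-0.3,0,0,0,0,0],[0,0,-0.5,0,0,0,0.3],[0,0,-0.8,0,0,0,0.7],[-0.8,-0.8,-0.8,0,0,0,1],[-0.8,-0.8,-0.8,0,0,0,1],[-0.8,-0.3,-0.8,0,0,0,1],[-0.8,0,-0.8,0,0,0,1],[-0.8,0,-0.8,0,0,0,1],[-0.8,0,-0.6,0,0,0,1],[-0.8,0,0,0,0,0,1],[-0.8,0,0,0,0,0,1],[0,0,0,0,0,0,1]]'
python3 - <<'E'
from h import *
st(); c,im=snap("wrist","w5.png")
for t in("mallet","mat"):
  for r in optics.masks_of(t,"wrist"): print(t,round(r["conf"],2),np.round(r["extent"],0),np.round(onz(c,r["extent"][:2],30)))
E
```

```text
t: 40.15
ee_pos: [503.4, -286.1, 308.4]
orientation: [2.337, 2.096, -0.0]
ft_force: [-0.3, 0.8, 0.4]
width: 85.0
grasp_force: 0.0
t 40.15 case [-338.4   -2.6  308.4] yaw 83.8 w 85.0 gf 0.0 F [-0.3  0.8  0.4]
mallet 0.85 [300. 225. 109. 102.] [ 467. -370.   30.]
mat 0.98 [312. 210. 148. 136.] [ 487. -349.   30.]
```

View pics/w5.png

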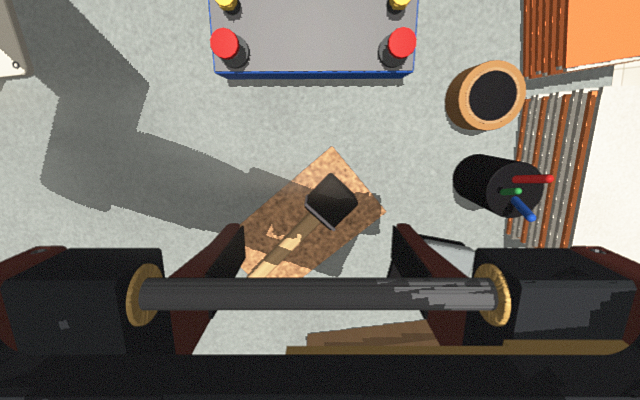

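```bash
python3 -m jog '[[-0.8,0.2,0,0,0,0,1],[-0.8,0.2,0,0,0,0,1],[-0.8,0.2,0,0,0,0,1],[-0.8,0,0,0,0,0,1],[0,0,0,0,0,0,1]]' | head -2
cat >> h.py <<'E'
def boxes(q,z0):
    x,y,a=q; R=np.array([[np.cos(a),-np.sin(a)],[np.sin(a),np.cos(a)]]); out=[]
    for lx,hx,hh in((-30,30,28),(-190,-30,11)):
        out.append(np.array([[*(R@[u,v]+[x,y]),z0+w] for u in(lx,hx) for v in(-hh,hh) for w in(-hh,hh)]))
    return out
def render(c,q,z0):
    m=np.zeros((1600,2560),np.uint8)
    for b in boxes(q,z0): cv2.fillConvexPoly(m,cv2.convexHull((proj(c,b)*4).astype(np.int32)),1)
    return cv2.resize(m,(640,400),interpolation=cv2.INTER_AREA).astype(float) if 0 else cv2.resize(m.astype(np.float32),(640,400),interpolation=cv2.INTER_AREA)
def fitmallet(c,mask,q0,z0=32):
    from scipy.optimize import minimize
    f=lambda q:np.abs(render(c,q,z0)-mask).sum()
    q0=np.array(q0,float)
    r=minimize(f,q0,method="Nelder-Mead",options=dict(initial_simplex=q0+np.array([[0,0,0],[15,0,0],[0,15,0],[0,0,.15]]),maxiter=200))
    return r.x,r.fun/mask.sum()
E
python3 - <<'E'
from h import *
st(); c=cam("wrist"); im=optics.get_image("wrist")
r=optics.masks_of("mallet","wrist")[0]; print(round(r["conf"],2),np.round(r["extent"]),r["pixels"].sum())
print(fitmallet(c,r["pixels"].astype(np.float32),(490,-340,np.radians(37))))
cs=cam("scene"); optics.get_image("scene"); r=optics.masks_of("mallet","scene")[0]
print(fitmallet(cs,r["pixels"].astype(np.float32),(490,-340,np.radians(37))))
for k in optics.masks_of("mat","wrist")[:2]:
    print(round(k["conf"],2),k["pixels"].sum(),np.round(k["extent"]));cn=cv2.findContours(k["pixels"].astype(np.uint8),0,2)[0]; b=cv2.boxPoints(cv2.minAreaRect(max(cn,key=len))); print([np.round(onz(c,p,4)[:2]).tolist() for p in b])
cv2.imwrite("pics/w6.png",im[:,:,::-1])
E
```

```text
t: 40.8
ee_pos: [514.4, -414.3, 307.4]
t 40.8 case [-464.7  -26.9  307.4] yaw 83.9 w 87.8 gf 0.0 F [ 0.6  0.5 -0.4]
0.88 [282. 147. 122. 131.] 3727
(array([ 517.82171491, -335.94041431,    0.70674882]), np.float64(0.043818755030855916))
(array([ 518.11278187, -332.30863302,    0.69947571]), np.float64(0.08399718837863168))
0.76 11545 [284. 146. 182. 172.]
[[318.0, -390.0], [527.0, -257.0], [612.0, -368.0], [396.0, -520.0]]
```

```bash
python3 - <<'E'
from h import *
a=0.706; plan([517.9-45*np.cos(a),-335.5-45*np.sin(a),13],np.degrees(a))
E
```

```text
turn units [-0.   -0.    7.27]
shift units [ 0.158 -1.379  7.376]
```

```bash
python3 -m jog '[[0,0,0,0,0,1,0.7],[0,0,0,0,0,1,0.7],[0,0,0,0,0,1,0.7],[0,0,0,0,0,1,0.7],[0,0,0,0,0,1,0.7],[0,0,0,0,0,1,0.7],[0,0,0,0,0,1,0.7],[0,0,0,0,0,0.27,0.7],[0.08,-0.7,0.4,0,0,0,0.7],[0.08,-0.68,0.6,0,0,0,0.7],[0,0,0.9,0,0,0,0.7],[0,0,0.9,0,0,0,0.7],[0,0,0.9,0,0,0,0.7],[0,0,0.8,0,0,0,0.7],[0,0,0.6,0,0,0,0.7],[0,0,0,0,0,0,0.7],[0,0,0,0,0,0,0.7]]'
python3 - <<'E'
from h import *
st(); a=0.706; plan([517.9-45*np.cos(a),-335.5-45*np.sin(a),13],np.degrees(a))
c,im=snap("wrist","w7.png")
for r in optics.masks_of("mallet","wrist")[:1]: print(round(r["conf"],2),np.round(r["extent"]),fitmallet(c,r["pixels"].astype(np.float32),(518,-335,.706)))
E
```

```text
t: 42.75
ee_pos: [483.8, -365.8, 104.4]
orientation: [-2.948, -1.086, 0.0]
ft_force: [0.3, 0.6, 0.8]
width: 61.3
grasp_force: 0.0
t 42.75 case [-419.7    8.6  104.4] yaw 40.5 w 61.3 gf 0.0 F [0.3 0.6 0.8]
turn units [-0. -0.  0.]
shift units [ 0.016 -0.023  2.286]
0.91 [316. 226.  82. 237.] (array([ 517.42253709, -335.86054851,    0.70950718]), np.float64(0.1778388232959619))
```

Consistent; descend and grip, then lift.

```bash
python3 -m jog '[[0,0,0.7,0,0,0,0.7],[0,0,0.7,0,0,0,0.7],[0,0,0.5,0,0,0,0.7],[0,0,0.37,0,0,0,0.7],[0,0,0,0,0,0,0.7],[0,0,0,0,0,0,0],[0,0,0,0,0,0,0],[0,0,0,0,0,0,0],[0,0,0,0,0,0,0],[0,0,0,0,0,0,0],[0,0,0,0,0,0,0],[0,0,0,0,0,0,0]]' && python3 -m jog '[[0,0,-0.3,0,0,0,0],[0,0,-0.5,0,0,0,0],[0,0,-0.7,0,0,0,0],[0,0,-0.8,0,0,0,0],[0,0,-0.8,0,0,0,0],[0,0,-0.8,0,0,0,0],[0,0,0,0,0,0,0],[0,0,0,0,0,0,0]]'
python3 - <<'E'
from h import *
st(); a=0.706; o=ctrl.get_obs(); print(o["moment"])
h=o["ee_pos"][:2]+45*np.array([np.cos(a),np.sin(a)]); c=cam("wrist"); optics.get_image("wrist")
for r in optics.masks_of("mallet","wrist")[:1]: print(round(r["conf"],2),np.round(r["extent"]),h,fitmallet(c,r["pixels"].astype(np.float32),(h[0],h[1],.706),o["ee_pos"][2]+19))
# pins from side view
cs=cam("scene");optics.get_image("scene"); im=optics.get_image("side"); cd=cam("side")
from itertools import product
im2=optics.get_image("scene")
def caps(im):
    h=cv2.cvtColor(im,cv2.COLOR_RGB2HSV); m=cv2.inRange(h,(0,170,60),(5,255,255))|cv2.inRange(h,(175,170,60),(180,255,255)); n,l,s,ce=cv2.connectedComponentsWithStats(m); return [(ce[i],s[i,4]) for i in range(1,n) if s[i,4]>25]
A,B=caps(im2),caps(im); print(A,B)
for a,b in product(A,B):
    p,e=tri([(cs,a[0]),(cd,b[0])])
    if max(e)<4: print(np.round(p),np.round(w2case(p,CP)[0]),e)
E
```

```text
t: 44.05
ee_pos: [483.3, -366.0, 13.5]
orientation: [-2.948, -1.084, 0.0]
ft_force: [-2.1, 2.3, 5.2]
width: 21.6
grasp_force: 29.9
t: 44.85
ee_pos: [483.2, -366.0, 169.1]
orientation: [2.948, 1.084, 0.0]
ft_force: [-0.5, -0.4, -5.6]
width: 21.8
grasp_force: 30.0
t 44.85 case [-419.9    9.1  169.1] yaw 40.4 w 21.8 gf 30.0 F [-0.5 -0.4 -5.6]
[-0.09819765  0.14944326  0.00803814]
0.88 [319. 219. 147. 247.] [ 517.43103944 -336.77964221] (array([ 518.27550936, -336.46986856,    0.70580999]), np.float64(0.23079801565239705))
[(array([407.8553719 , 146.09504132]), np.int32(242)), (array([277.71875, 162.15625]), np.int32(64)), (array([279.09782609, 215.2826087 ]), np.int32(92))] [(array([346.85714286, 139.21428571]), np.int32(28)), (array([340.94117647, 170.01960784]), np.int32(51)), (array([384.15625, 194.15625]), np.int32(64)), (array([283.66026588, 291.05760709]), np.int32(677))]
[349. 300.  32.] [228. 212.  32.] [0.2 0.3]
[ 564. -120.  227.] [-167.  -45.  227.] [3.  2.4]
[ 415. -119.   99.] [-182.  103.   99.] [0.4 0.4]
[ 613. -140.   99.] [-182.  -96.   99.] [0.3 0.2]
```

```bash
python3 -m jog '[[0,0,0,0,0,1,0],[0,0,0,0,0,1,0],[0,0,0,0,0,1,0],[0,0,0,0,0,1,0],[0,0,0,0,0,1,0],[0,0,0,0,0,1,0],[0,0,0,0,0,1,0],[0,0,0,0,0,0.73,0],[0,0,0,0,0,0,0]]' | head -1
python3 - <<'E'
from h import *
st(); plan(C(-184,135,160),-6)
E
```

```text
t: 46.0
t 46.0 case [-419.7    9.4  168. ] yaw -6.0 w 21.6 gf 30.0 F [-0.4  0.2 -5.1]
turn units [-0.01  0.02 -0.01]
shift units [-3.143 -5.892  0.201]
```

```bash
python3 -m jog '[[-0.3,-0.6,0,0,0,0,0],[-0.3,-0.6,0,0,0,0,0],[-0.3,-0.6,0,0,0,0,0],[-0.3,-0.6,0,0,0,0,0],[-0.3,-0.6,0,0,0,0,0],[-0.3,-0.6,0,0,0,0,0],[-0.3,-0.6,0,0,0,0,0],[-0.3,-0.6,0,0,0,0,0],[-0.3,-0.6,0.1,0,0,0,0],[-0.3,-0.4,0.1,0,0,0,0],[-0.14,-0.1,0,0,0,0,0],[0,0,0,0,0,0,0]]'
python3 - <<'E'
from h import *
st(); plan(C(-184,135,112),-6)
a=np.radians(-6); o=ctrl.get_obs(); h=o["ee_pos"][:2]+45*np.array([np.cos(a),np.sin(a)]); c=cam("scene"); im=optics.get_image("scene")
for r in optics.masks_of("mallet","scene")[:1]: print(round(r["conf"],2),np.round(r["extent"]),h,fitmallet(c,r["pixels"].astype(np.float32),(h[0],h[1],a),o["ee_pos"][2]+19))
E
```

```text
t: 47.2
ee_pos: [382.6, -117.9, 161.1]
orientation: [-3.137, 0.161, 0.001]
ft_force: [0.9, -0.2, -5.1]
width: 21.9
grasp_force: 30.0
t 47.2 case [-183.7  135.   161.1] yaw -5.9 w 21.9 gf 30.0 F [ 0.9 -0.2 -5.1]
turn units [-0.    0.01  0.02]
shift units [-0.     0.009  1.228]
0.8 [277. 133.  26.  51.] [ 427.37092312 -122.60452317] (array([ 4.28176812e+02, -1.17590588e+02, -6.61527367e-02]), np.float64(0.2554611650485437))
```

```bash
python3 -m jog '[[0,0,0.6,0,0,0,0],[0,0,0.6,0,0,0,0],[0,0,0.3,0,0,0,0],[0,0,0,0,0,0,0]]'
python3 - <<'E'
from h import *
st();print(ctrl.get_obs()["moment"])
E
```

```text
t: 47.7
ee_pos: [383.6, -119.1, 100.3]
orientation: [-3.137, 0.165, 0.002]
ft_force: [-1.7, 0.5, -4.1]
width: 21.5
grasp_force: 30.0
t 47.7 case [-184.7  133.9  100.3] yaw -6.0 w 21.5 gf 30.0 F [-1.7  0.5 -4.1]
[0.07986469 0.21731788 0.09927777]
```

```bash
python3 -m jog '[[0,0,0.3,0,0,0,0],[0,0,0,0,0,0,0]]'|grep -E "pos|ft"; python3 -m jog '[[0,0,0.05,0,0,0,0],[0,0,0,0,0,0,0]]'|grep -E "pos|ft"
cat > pins.py <<'E'
from h import *
def caps(im):
    h=cv2.cvtColor(im,cv2.COLOR_RGB2HSV); m=cv2.inRange(h,(0,170,60),(5,255,255))|cv2.inRange(h,(175,170,60),(180,255,255)); n,l,s,ce=cv2.connectedComponentsWithStats(m); return [(np.round(ce[i],1),s[i,4]) for i in range(1,n) if s[i,4]>15]
for n in("scene","side"):
    im=optics.get_image(n); c=cam(n); print(n,caps(im)); print(" pred up/home a,b",np.round(proj(c,[C(-182,y,z) for y in(103,-96) for z in(99,75)])).tolist())
E
python3 - <<'E'
from h import *
st();print(ctrl.get_obs()["moment"])
E
python3 pins.py
```

```text
ee_pos: [384.0, -119.0, 89.3]
ft_force: [0.5, 0.2, -4.0]
ee_pos: [383.8, -118.8, 88.2]
ft_force: [-0.8, -0.8, 1.4]
t 48.1 case [-184.5  133.7   88.2] yaw -6.0 w 21.7 gf 30.0 F [-0.8 -0.8  1.4]
[-0.16034539  0.34326843 -0.05275292]
scene [(array([407.8, 146.2]), np.int32(247)), (array([279. , 215.4]), np.int32(94))]
 pred up/home a,b [[278.0, 162.0], [279.0, 169.0], [279.0, 215.0], [280.0, 222.0]]
side [(array([346.9, 139.3]), np.int32(27)), (array([341.1, 170. ]), np.int32(51)), (array([283.7, 291.1]), np.int32(679))]
 pred up/home a,b [[385.0, 194.0], [384.0, 201.0], [341.0, 170.0], [341.0, 177.0]]
```

```bash
python3 -m jog '[[0,0,0.07,0,0,0,0],[0,0,0,0,0,0,0]]'|grep -E "pos|ft"; python3 -m jog '[[0,0,0.07,0,0,0,0],[0,0,0,0,0,0,0]]'|grep -E "pos|ft"
python3 - <<'E'
from h import *
st();print(ctrl.get_obs()["moment"])
E
python3 -m jog '[[0,0,-0.6,0,0,0,0],[0,0,-0.8,0,0,0,0],[0,0,-0.8,0,0,0,0],[0,0.8,0,0,0,0,0],[0,0.8,0,0,0,0,0],[0,0.4,0,0,0,0,0],[0,0,0,0,0,0,0]]'
python3 pins.py
```

```text
ee_pos: [383.7, -118.8, 85.8]
ft_force: [-6.5, -1.0, 18.3]
ee_pos: [383.8, -118.8, 83.4]
ft_force: [-8.2, -0.0, 25.2]
t 48.6 case [-184.4  133.8   83.4] yaw -6.0 w 21.7 gf 32.0 F [-8.2 -0.  25.2]
[-0.16070148  1.01198596 -0.05158088]
t: 49.3
ee_pos: [374.9, -199.5, 170.0]
orientation: [3.136, -0.168, 0.001]
ft_force: [0.3, -0.3, -4.3]
width: 22.0
grasp_force: 30.0
scene [(array([407.8, 146.2]), np.int32(248)), (array([278.6, 168.3]), np.int32(66)), (array([279.1, 215.4]), np.int32(95)), (array([210.6, 265. ]), np.int32(16))]
 pred up/home a,b [[278.0, 162.0], [279.0, 169.0], [279.0, 215.0], [280.0, 222.0]]
side [(array([346.8, 139.2]), np.int32(26)), (array([340.9, 170. ]), np.int32(52)), (array([383.7, 201.7]), np.int32(67)), (array([283.7, 291. ]), np.int32(675))]
 pred up/home a,b [[385.0, 194.0], [384.0, 201.0], [341.0, 170.0], [341.0, 177.0]]
```

```bash
python3 - <<'E'
from h import *
st(); plan(C(-184,-64,160),-6)
E
```

```text
t 49.4 case [-263.8  134.9  169.5] yaw -6.1 w 21.7 gf 30.0 F [ 0.3  0.4 -5.2]
turn units [-0.01  0.01 -0.01]
shift units [ 4.971 -1.997  0.237]
```

```bash
python3 -m jog '[[0.6,0,0,0,0,0,0],[0.7,0,0,0,0,0,0],[0.7,0,0,0,0,0,0],[0.7,0,0,0,0,0,0],[0.7,0,0,0,0,0,0],[0.7,0,0,0,0,0,0],[0.6,0,0,0,0,0,0],[0.27,-0.6,0.1,0,0,0,0],[0,-0.7,0.13,0,0,0,0],[0,-0.7,0,0,0,0,0],[0,0,0,0,0,0,0],[0,0,0,0,0,0,0]]'
python3 - <<'E'
from h import *
st()
E
python3 -m jog '[[0,0,0.6,0,0,0,0],[0,0,0.6,0,0,0,0],[0,0,0.3,0,0,0,0],[0,0,0.3,0,0,0,0],[0,0,0,0,0,0,0]]'|grep -E "pos|ft"; python3 -m jog '[[0,0,0.05,0,0,0,0],[0,0,0,0,0,0,0]]'|grep -E "pos|ft"; python3 -m jog '[[0,0,0.07,0,0,0,0],[0,0,0,0,0,0,0]]'|grep -E "pos|ft"; python3 - <<'E'
from h import *
st()
E
```

```text
t: 50.6
ee_pos: [580.6, -137.4, 160.0]
orientation: [-3.137, 0.16, 0.002]
ft_force: [-0.3, -0.8, -4.9]
width: 22.0
grasp_force: 30.0
t 50.6 case [-182.5  -64.   160. ] yaw -5.8 w 22.0 gf 30.0 F [-0.3 -0.8 -4.9]
ee_pos: [580.4, -139.3, 87.4]
ft_force: [0.3, 0.1, -5.5]
ee_pos: [581.4, -139.3, 86.9]
ft_force: [-0.1, -0.1, -4.8]
ee_pos: [581.4, -139.3, 84.3]
ft_force: [-1.0, -0.8, 0.5]
t 51.5 case [-184.3  -65.    84.3] yaw -6.0 w 21.8 gf 30.0 F [-1.  -0.8  0.5]
```

```bash
python3 -m jog '[[0,0,0.07,0,0,0,0],[0,0,0,0,0,0,0]]'|grep -E "pos|ft"; python3 -m jog '[[0,0,0.07,0,0,0,0],[0,0,0,0,0,0,0]]'|grep -E "pos|ft"
python3 -m jog '[[0,0,-0.6,0,0,0,0],[0,0,-0.8,0,0,0,0],[0,0,-0.8,0,0,0,0],[0,0.8,0,0,0,0,0],[0,0.8,0,0,0,0,0],[0,0.8,0,0,0,0,0],[0,0.8,0,0,0,0,0],[0,0.8,0,0,0,0,0],[0,0.8,0,0,0,0,0],[0,0,0,0,0,0,0]]'
python3 pins.py; python3 - <<'E'
from h import *
st(); o=ctrl.get_obs(); print(o["moment"]); a=np.radians(-6)
h=o["ee_pos"][:2]+45*np.array([np.cos(a),np.sin(a)]); c=cam("side"); r=optics.masks_of("mallet","side")[0]; cv2.imwrite("pics/m.png",optics.get_image("side")[:,:,::-1])
print(np.round(r["extent"]))
m=r["pixels"].astype(np.float32)
from scipy.optimize import minimize
def rend(pit,dx):
    im=np.zeros((1600,2560),np.uint8); R=Ro.from_euler("zy",[a,-pit]).as_matrix(); g=o["ee_pos"]+[0,0,19]
    for lx,hx,hh in((-30,30,28),(-190,-30,11)):
        b=np.array([R@[u+45+dx,v,w]+g for u in(lx,hx) for v in(-hh,hh) for w in(-hh,hh)]); cv2.fillConvexPoly(im,cv2.convexHull((proj(c,b)*4).astype(np.int32)),1)
    return cv2.resize(im.astype(np.float32),(640,400),interpolation=cv2.INTER_AREA)
for p in range(-5,16,2): print(p,round(min(float(np.abs(rend(np.radians(p),dx)-m).sum()/m.sum()) for dx in(-6,-3,0,3)),3))
E
```

```text
ee_pos: [581.5, -139.4, 83.4]
ft_force: [-8.6, 0.3, 20.7]
ee_pos: [581.9, -139.5, 82.6]
ft_force: [-14.6, 2.3, 37.1]
t: 52.9
ee_pos: [560.3, -333.7, 165.7]
orientation: [3.136, -0.169, 0.001]
ft_force: [0.2, -0.0, -5.6]
width: 22.0
grasp_force: 30.7
scene [(array([407.8, 146.2]), np.int32(246)), (array([278.4, 168.4]), np.int32(66)), (array([280. , 221.5]), np.int32(95)), (array([210.5, 265.2]), np.int32(17))]
 pred up/home a,b [[278.0, 162.0], [279.0, 169.0], [279.0, 215.0], [280.0, 222.0]]
side [(array([346.9, 139.3]), np.int32(29)), (array([340.4, 176.9]), np.int32(50)), (array([383.7, 201.6]), np.int32(67)), (array([283.6, 291. ]), np.int32(677))]
 pred up/home a,b [[385.0, 194.0], [384.0, 201.0], [341.0, 170.0], [341.0, 177.0]]
t 53.0 case [-376.5  -63.8  165.4] yaw -6.1 w 21.9 gf 30.7 F [ 0.1  1.  -4.9]
[0.02191753 0.09957731 0.00825032]
[397. 136.  55.  27.]
-5 0.915
-3 0.85
-1 0.77
1 0.696
3 0.653
5 0.657
7 0.74
9 0.826
11 0.93
13 1.029
15 1.137
```

```bash
python3 -m jog '[[0,0,0,0,0,-1,0],[0,0,0,0,0,-1,0],[0,0,0,0,0,-1,0],[0,0,0,0,0,-1,0],[0,0,0,0,0,-1,0],[0,0,0,0,0,-1,0],[0,0,0,0,0,-1,0],[0,0,0,0,0,-0.73,0],[0,0,0,0,0,0,0]]' | head -1
python3 - <<'E'
from h import *
a=0.706; st(); plan([512-45*np.cos(a),-340-45*np.sin(a),14],np.degrees(a))
E
```

```text
t: 54.0
t 54.0 case [-374.8  -64.5  165.9] yaw 40.5 w 21.5 gf 30.7 F [-0.3 -0.6 -5. ]
turn units [-0.    0.    0.01]
shift units [-2.242 -0.582  3.799]
```

```bash
python3 -m jog '[[-0.6,-0.15,0,0,0,0,0],[-0.6,-0.15,0,0,0,0,0],[-0.6,-0.15,0,0,0,0,0],[-0.44,-0.13,0,0,0,0,0],[0,0,0.6,0,0,0,0],[0,0,0.7,0,0,0,0],[0,0,0.7,0,0,0,0],[0,0,0.6,0,0,0,0],[0,0,0.5,0,0,0,0],[0,0,0.3,0,0,0,0],[0,0,0.2,0,0,0,0],[0,0,0.1,0,0,0,0],[0,0,0,0,0,0,0],[0,0,0,0,0,0,0]]'
python3 - <<'E'
from h import *
st()
E
```

```text
t: 55.4
ee_pos: [478.1, -370.8, 18.8]
orientation: [2.948, 1.084, 0.001]
ft_force: [0.2, -0.2, -4.5]
width: 21.9
grasp_force: 30.7
t 55.4 case [-425.2   13.7   18.8] yaw 40.4 w 21.9 gf 30.7 F [ 0.2 -0.2 -4.5]
```

```bash
python3 -m jog '[[0,0,0.08,0,0,0,0],[0,0,0,0,0,0,0]]'|grep -E "pos|ft";python3 -m jog '[[0,0,0.06,0,0,0,0],[0,0,0,0,0,0,0]]'|grep -E "pos|ft"; python3 -m jog '[[0,0,0.03,0,0,0,0],[0,0,0,0,0,0,0]]'|grep -E "pos|ft"
```

```text
ee_pos: [477.7, -370.5, 15.0]
ft_force: [-0.8, -0.1, -4.6]
ee_pos: [477.4, -370.3, 12.2]
ft_force: [1.0, -0.0, -5.4]
ee_pos: [477.5, -370.3, 11.0]
ft_force: [0.2, -0.0, -4.3]
```

```bash
python3 -m jog '[[0,0,0.06,0,0,0,0],[0,0,0,0,0,0,0]]'|grep -E "pos|ft"; python3 -m jog '[[0,0,0,0,0,0,0.1],[0,0,0,0,0,0,0.27],[0,0,0,0,0,0,0.3],[0,0,0,0,0,0,0.35],[0,0,0,0,0,0,0.7],[0,0,0,0,0,0,0.7],[0,0,0,0,0,0,0.7],[0,0,-0.4,0,0,0,0.7],[0,0,-0.7,0,0,0,0.7],[0,0,-0.9,0,0,0,0.7],[0,0,-0.9,0,0,0,0.7],[-0.8,0,-0.9,0,0,0,1],[-0.8,0,-0.9,0,0,0,1],[-0.8,0,-0.9,0,0,0,1],[-0.8,0,-0.9,0,0,0,1],[0,0,0,0,0,0,1],[0,0,0,0,0,0,1]]'
python3 pins.py; python3 - <<'E'
from h import *
st(); c,im=snap("wrist","w8.png")
for r in optics.masks_of("mallet","wrist")[:1]: print(round(r["conf"],2),np.round(r["extent"]),fitmallet(c,r["pixels"].astype(np.float32),(512,-340,.706)))
sc=optics.get_image("scene")[140:300,150:420]; wr=im[:,:,::-1]
a=cv2.resize(sc,(405,240)); b=cv2.resize(wr[:,:],(384,240)); cv2.imwrite("pics/fin.png",np.hstack([a,b])[:,:,::-1])
E
```

```text
ee_pos: [477.8, -370.6, 8.9]
ft_force: [-0.2, -0.8, -4.9]
t: 57.9
ee_pos: [379.8, -453.8, 270.5]
orientation: [2.947, 1.081, 0.002]
ft_force: [0.6, 0.3, -1.0]
width: 87.6
grasp_force: 0.0
scene [(array([407.8, 145.5]), np.int32(234)), (array([278.5, 168.3]), np.int32(65)), (array([279.9, 221.4]), np.int32(93))]
 pred up/home a,b [[278.0, 162.0], [279.0, 169.0], [279.0, 215.0], [280.0, 222.0]]
side [(array([346.9, 139.3]), np.int32(27)), (array([340.5, 176.9]), np.int32(50)), (array([383.7, 201.6]), np.int32(67)), (array([283.6, 291. ]), np.int32(678))]
 pred up/home a,b [[385.0, 194.0], [384.0, 201.0], [341.0, 170.0], [341.0, 177.0]]
t 58.0 case [-516.4  102.8  268. ] yaw 40.4 w 87.6 gf 0.0 F [-0.2 -0.4 -0.3]
0.86 [294. 112.  55. 188.] (array([ 473.53355705, -336.23720648,    0.7262049 ]), np.float64(0.05416018284380471))
```

View pics/fin.png

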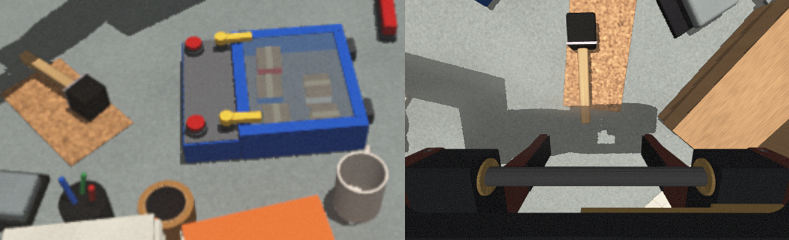

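```bash
python3 -c "
from workcell import ctrl
print(ctrl.close_job())"
```

```text
the job is handed in; nothing more can be done
None
```

I handed the job in at about 58 s. Five cartons are spread in one layer, the lid is shut with both turnbuttons across it, and both pins are home. The mallet lies on the mat about 35 mm from its edge, after shifting about 4 cm as I let go of it. The hand-in returned no verdict, so these states come from my last pictures and force readings.

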